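# Score, pry open and prop a plaster mould to dry

### The job

Open the plaster mould so that it can dry: first draw the scorer's tip slowly along the seam where the mould's front face meets the board, from the left end to the right, then stand the fulcrum block on the board in front of the notch and lever the heavy top up with the pry bar over it, far enough for the battens to go in (well over 20 mm at the front edge). Slide every batten that is there endwise under the front edge, square to it and about a third of its length in, press the mould down onto them, and leave bar, fulcrum block and scorer lying on the table, clear of the board; leave the glaze pots and the teacup where they are.

Things in the scene. Friction and masses are not known exactly. Their poses are not given: they have to be found in the camera images.
- board: fixed plywood casting board 300 (x) x 300 (y) x 15 mm thick on the table; origin under it, x from the front edge (robot side, x=-160) to the back (+140), y to the left. The mould's top half, a plaster slab 150 (x) x 240 (y) x 50 mm, lies on it: front face at board x=-40, back at +110, centred in y, so a ledge 120 mm deep is free in front of it
- mould (a joint): hinge of the mould's top half (2.7 kg) at its lower back edge, rad: 0 = shut, grows as the front edge rises (by 150 mm x angle; stop at 0.25). Stiff: it stays at any angle it is left at. Raising takes 30 to 37 N at the front edge (12 to 18 N at the handle of a bar over the fulcrum), pressing it down 4 to 10 N on top at the front
- mould_top (a point): point on the top face of the mould, 25 mm behind its front face, midway across: press here to lower it (rises with it)
- notch (a point): middle of the front upper edge of the pry notch at the foot of the mould's front face, 25 mm above the board when shut (rises with the mould). The notch is 44 mm wide (y), 25 mm high, 32 mm deep
- seam_1 (a point): point 1 of 5 along the seam where the mould's front face meets the board, 2 mm above the board, 45 mm apart, seam_1 at the left end (+y), seam_5 at the right
- seam_2 (a point): point 2 of 5 along the seam where the mould's front face meets the board, 2 mm above the board, 45 mm apart, seam_1 at the left end (+y), seam_5 at the right
- seam_3 (a point): point 3 of 5 along the seam where the mould's front face meets the board, 2 mm above the board, 45 mm apart, seam_1 at the left end (+y), seam_5 at the right
- seam_4 (a point): point 4 of 5 along the seam where the mould's front face meets the board, 2 mm above the board, 45 mm apart, seam_1 at the left end (+y), seam_5 at the right
- seam_5 (a point): point 5 of 5 along the seam where the mould's front face meets the board, 2 mm above the board, 45 mm apart, seam_1 at the left end (+y), seam_5 at the right
- scorer: seam scorer lying on the table, 150 mm long: square wooden handle 95 x 14 x 14 mm (x from -75 to +20) and a thin steel blade to +74; origin on the underside, x towards the blade tip, z up; 50 g, balances near x=-20
- scorer_tip (a point): tip of the scorer's blade, 74 mm ahead of its origin and 2 mm above its underside
- pry_bar: flat straight steel pry bar 240 x 18 x 10 mm, 250 g; origin at the centre of its underside, x towards the bare blade end (last 25 mm thinned to 7 mm), the other end has a black rubber sleeve (the handle, x from -120 to -35); z up
- bar_tip (a point): middle of the bar's blade end, 120 mm ahead of its origin, 5 mm above the underside
- fulcrum: fulcrum block, 40 (x) x 50 (y) mm dark wooden foot 20 mm high with a steel round along y on top, top of the round 28 mm above the underside; 350 g; origin at the centre of its underside. With its round about 57 mm in front of the mould the bar enters the notch handle-up at about 0.33 rad, 15 to 25 mm deep
- batten_1: wooden drying batten 100 (x) x 18 (y) x 12 mm, 40 g, both ends alike; origin at the centre of its underside, x along it. May be absent (1 to 3 are there)
- batten_2: wooden drying batten 100 (x) x 18 (y) x 12 mm, 40 g, both ends alike; origin at the centre of its underside, x along it. May be absent (1 to 3 are there)
- batten_3: wooden drying batten 100 (x) x 18 (y) x 12 mm, 40 g, both ends alike; origin at the centre of its underside, x along it. May be absent (1 to 3 are there)
- pot_celadon: bystander: glaze pot with green band, 47 mm wide, 66 high, origin under its centre
- pot_cobalt: bystander: glaze pot with blue band, 48 mm wide, 56 high, origin under its centre
- teacup: bystander: small teacup, 67 x 87 x 55 mm, origin under its centre

How it is judged (in metres and radians):
On the way, in this order (a step that is already met when the one before it is completed fails the run):
1. the scorer's tip passes seam point 1 slowly (within 9 mm, slower than 80 mm/s) (distance between scorer_tip and seam_1 below 0.009 m and linear speed of scorer below 0.08 m/s), for 0.1 s.
2. the scorer's tip passes seam point 2 slowly (within 9 mm, slower than 80 mm/s) (distance between scorer_tip and seam_2 below 0.009 m and linear speed of scorer below 0.08 m/s), for 0.1 s.
3. the scorer's tip passes seam point 3 slowly (within 9 mm, slower than 80 mm/s) (distance between scorer_tip and seam_3 below 0.009 m and linear speed of scorer below 0.08 m/s), for 0.1 s.
4. the scorer's tip passes seam point 4 slowly (within 9 mm, slower than 80 mm/s) (distance between scorer_tip and seam_4 below 0.009 m and linear speed of scorer below 0.08 m/s), for 0.1 s.
5. the scorer's tip passes seam point 5 slowly (within 9 mm, slower than 80 mm/s) (distance between scorer_tip and seam_5 below 0.009 m and linear speed of scorer below 0.08 m/s), for 0.1 s.
6. the mould is levered up to at least 0.135 rad with the pry bar under its notch, bearing on the fulcrum block that stands on the board (value of joint mould above 0.135 rad and contact force between pry_bar and fulcrum above 3 N and x of bar_tip in the frame of board above -0.04 m and z of fulcrum in the frame of board above 0.01 m and height (world z) of fulcrum above 0.01 m), for 0.2 s.
At the end, for the whole second after the job is handed in: Every batten lies flat on the board, 10 to 50 mm under the mould's front edge, within 0.35 rad of square to it; hinge between 0.07 and 0.125 rad; bar, fulcrum and scorer lie on the table, origins off the board (over 165 mm to the side or 175 mm in front of its origin); all at rest (value of joint mould between 0.07 and 0.125 rad and x of batten_1 in the frame of board between -0.08 and -0.04 m and y of batten_1 in the frame of board between -0.12 and 0.12 m and z of batten_1 in the frame of board between 0.01 and 0.022 m and angle between the x axis of each of batten_1, batten_2, batten_3 and the x axis of board, either way round below 0.35 rad and linear speed of each of batten_1, batten_2, batten_3, pry_bar, fulcrum, scorer below 0.02 m/s and x of batten_2 in the frame of board between -0.08 and -0.04 m and y of batten_2 in the frame of board between -0.12 and 0.12 m and z of batten_2 in the frame of board between 0.01 and 0.022 m and x of batten_3 in the frame of board between -0.08 and -0.04 m and y of batten_3 in the frame of board between -0.12 and 0.12 m and z of batten_3 in the frame of board between 0.01 and 0.022 m and (y of pry_bar in the frame of board above 0.165 m or y of pry_bar in the frame of board below -0.165 m or x of pry_bar in the frame of board below -0.175 m) and height (world z) of each of pry_bar, fulcrum, scorer below 0.012 m and (y of fulcrum in the frame of board above 0.165 m or y of fulcrum in the frame of board below -0.165 m or x of fulcrum in the frame of board below -0.175 m) and (y of scorer in the frame of board above 0.165 m or y of scorer in the frame of board below -0.165 m or x of scorer in the frame of board below -0.175 m)); the robot touches nothing.
It fails at once if a bystander is pushed more than 40 mm or knocked over (distance of any of pot_celadon, pot_cobalt, teacup from where it was at the start of the episode above 0.04 m or angle between any of pot_celadon, pot_cobalt, teacup's own z axis and vertical above 0.6 rad).
Of batten_1, batten_2, batten_3 only 1 to 3 are there at a start; the rules pass over those that are not, and their reading is None.
At some moment in a run one of batten_1, batten_2, batten_3, scorer may be knocked a few centimetres aside while the robot is not near it.
Once in a run the grip may slacken for a moment while it holds something.
It also fails if it takes over 210 s, if anything falls off the work surface, if the arm or the gripper's body presses on something with over 40 N, if the wrist force passes 120 N, or if a joint passes its speed limit or range.

### The arm

A 6-joint arm with a two-finger parallel gripper is mounted at the origin on a cart in front of the work surface, level with it; the furniture and walls round the work are solid. World frame = base frame: x ahead of the robot, y to its left, z up, the work surface at z = 0. Lengths are in mm, angles in rad, forces in N, time in s.
With the tool pointing down it reaches from about 350 to 775 mm from the base axis. Payload 7.3 kg.
Tool frame: the origin (TCP) lies midway between the tips of the shut fingers; the grasp point (between the pads) lies 19 mm behind it; z points along the fingers, y is the line along which they close (so a half turn about z gives the same grasp; the last joint's range is limited). The gripper opens to 92 mm and grips with 3 to 60 N. Pads are 19 mm wide; open, the fingers measure 130 mm over their backs; the gripper's body (75 mm by 190 mm) begins 47 mm behind the grasp point.
Start: joints at [-1.256, 0.342, 1.524, -0, 1.275, -0.146], TCP at [233.473, -470.25, 226.741] pointing down, gripper open.
Joint ranges: [-2.53, 2.53], [-0.77, 2.02], [0.04, 2.7], [-1, 4.14], [0.28, 2.66], [-3.11, 3.11]. Speed limits (rad/s): [2.57, 2.57, 3.14, 3.14, 3.14, 3.14].

### API

Orientations are given as [roll, pitch, yaw] about the fixed x, y, z axes, in that order (R = Rz(yaw) Ry(pitch) Rx(roll)).
In Python, from workcell import robot gives the robot as it stands.
- The arm moves only by the shell command python3 inch.py [FORCE], which reads ROWS from standard input. ROWS is a JSON list that holds a single list of rows (three levels of brackets), with 1 to 20 rows, each of 7 numbers: a rotation vector rx, ry, rz in units of 0.1 rad, then dx, dy, dz in units of 20 mm, then the opening from 0.0 (shut) to 1.0 (fully open); each row shifts and turns the commanded pose from where the row before left it, along the tool's axes as they then stand; what a row does not reach is not made up. A row lasts 1/12 s, in which the tool goes at most 41.7 mm and 0.125 rad, less where a joint would pass 70% of its speed; a pose out of reach is approached as far as the arm can. The fingers move at their own pace and stop on an object; FORCE is the grip in N (left out, the last holds). Time passes only in rows, so rows that do not move let the fingers close. It prints the time, the measured TCP pose, the force, the opening and the grip force at its end. Input that does not fit is refused with a message, and nothing moves.
- robot.read_state(): the state, without advancing time (a new reading comes with each control period).
- robot.grab_frame(name): name is "scene" or "top" or "wrist"; returns the picture (420x560x3 uint8, blue, green, red); there is no depth.
- robot.camera_model(name): a dict with "intrinsics" (3x3 intrinsics, pixels), "R" (3x3) and "t" (3): a world point X has camera coordinates R X + t; the wrist camera has in their place "T_tool_cam" (4x4, takes a point from camera to tool coordinates, whose origin is the TCP and whose axes are the flange's). Camera axes: x right, y down, z forward; pixel columns grow to the right and rows downward; lengths in mm; the calibration is good to about 2 mm. A picture is of the moment at which its call begins: read the wrist's pose just before it. camera_model takes no time and is no camera call.
- robot.close_job(): hands the job in; it is judged then, once.
The state is a dict: "time_s": time; "joint_positions": joint angles; "joint_vel": joint speeds; "joint_torque": joint torques, N m; "tool_pos": TCP position; "ee_rot": TCP orientation; "contact_force": force on the tool from outside, world axes, zero at the start; "wrist_torque": the same for the moment, N m; "opening": opening from 0.0 (shut) to 1.0 (fully open); "gripper_force": force on a finger pad.
Only numpy, scipy, OpenCV 4.12 (cv2) and the standard library are available. Lean on these libraries where they do the work, as an engineer would, in place of code of your own. Each camera call takes 0.05 s, during which the arm holds its last target. There are 200 camera calls.

## Working session

There is one attempt and no reset: what is moved stays moved. The work goes in short steps, Python scripts to look and compute and a shell command to move; the robot and the scene stay as the last step left them, time stands still between calls to the robot, and variables do not carry over. Pictures are saved under pics/ and viewed, at most 14 in all, crops included, and the job is handed in when it is done.

```bash
ls; mkdir -p pics; python3 - <<'E'
from workcell import robot
import cv2,numpy as np
np.set_printoptions(precision=3,suppress=True)
print(robot.read_state())
for n in ("scene","top"):
    cv2.imwrite(f"pics/{n}0.png",robot.grab_frame(n))
    print(robot.camera_model(n))
print(robot.camera_model("wrist"))
E
```

```text
inch.py
pics
workcell.py
{'time_s': 0.0, 'joint_positions': array([-1.256,  0.343,  1.525,  0.   ,  1.275, -0.146]), 'joint_vel': array([ 0.001,  0.   , -0.002, -0.   , -0.   , -0.   ]), 'joint_torque': array([  0.002, -43.124, -24.421,   0.072,   0.056,  -0.   ]), 'tool_pos': array([ 233.351, -469.842,  226.073]), 'ee_rot': array([-3.14 , -0.   ,  0.461]), 'contact_force': array([-0.342,  0.707,  0.171]), 'wrist_torque': array([-0.   , -0.013, -0.03 ]), 'gripper_force': 0.0, 'opening': 1.0007455232134337}
{'intrinsics': array([[411.981,   0.   , 271.356],
       [  0.   , 411.981, 209.929],
       [  0.   ,   0.   ,   1.   ]]), 'R': array([[ 0.867, -0.498,  0.022],
       [-0.214, -0.412, -0.886],
       [ 0.45 ,  0.763, -0.463]]), 't': array([-585.729,  154.22 , 1114.953])}
{'intrinsics': array([[456.493,   0.   , 282.393],
       [  0.   , 456.493, 211.837],
       [  0.   ,   0.   ,   1.   ]]), 'R': array([[-0.005, -1.   ,  0.012],
       [-0.982,  0.002, -0.187],
       [ 0.187, -0.013, -0.982]]), 't': array([ -93.915,  597.267, 1362.065])}
{'intrinsics': array([[292.181,   0.   , 282.952],
       [  0.   , 292.181, 213.139],
       [  0.   ,   0.   ,   1.   ]]), 'T_tool_cam': array([[   0.   ,   -0.965,   -0.262,   69.854],
       [   1.   ,    0.   ,   -0.001,   -1.096],
       [   0.001,   -0.262,    0.965, -158.04 ],
       [   0.   ,    0.   ,    0.   ,    1.   ]])}
```

View pics/top0.png

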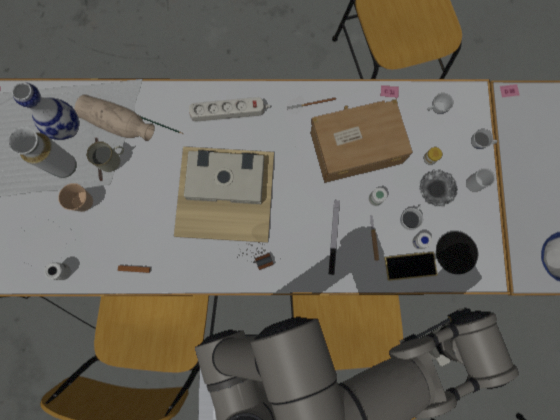

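View pics/scene0.png

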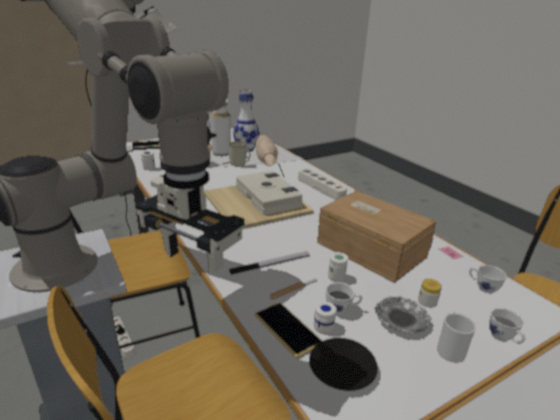

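The top view shows the board at (175–273, 147–242) and the mould at (185–263, 150–202). The pry bar is at (333,237), handle towards the robot, and the scorer at (375,240), blade away. The fulcrum is at (264,261) and a batten at (135,268). The pots are at (379,195) and (424,240), the teacup near (411,218). I'll measure these with masks.

```bash
cat > h.py <<'E'
from workcell import robot
import cv2,numpy as np
from scipy.spatial.transform import Rotation as Ro
np.set_printoptions(precision=3,suppress=True)
def cast(n,uv,z,pose=None):
    """pixels -> world points on plane z"""
    m=robot.camera_model(n);K=m["intrinsics"]
    if n=="wrist":
        p,e=pose;T=np.eye(4);T[:3,:3]=Ro.from_euler("xyz",e).as_matrix();T[:3,3]=p
        A=T@m["T_tool_cam"];R=A[:3,:3];c=A[:3,3]
    else: R=m["R"].T;c=-R@m["t"]
    uv=np.atleast_2d(uv).astype(float)
    d=np.c_[uv,np.ones(len(uv))]@np.linalg.inv(K).T@R.T
    return c+d*((z-c[2])/d[:,2])[:,None]
def proj(n,X,pose=None):
    m=robot.camera_model(n);K=m["intrinsics"];X=np.atleast_2d(X)
    if n=="wrist":
        p,e=pose;T=np.eye(4);T[:3,:3]=Ro.from_euler("xyz",e).as_matrix();T[:3,3]=p
        A=np.linalg.inv(T@m["T_tool_cam"]);q=X@A[:3,:3].T+A[:3,3]
    else: q=X@m["R"].T+m["t"]
    q=q@K.T;return q[:,:2]/q[:,2:]
def go(pos,rpy,n=None):
    """tool-frame delta from current to target: prints rotvec and translation"""
    s=robot.read_state();R=Ro.from_euler("xyz",s["ee_rot"]);Rt=Ro.from_euler("xyz",rpy)
    print("rot",(R.inv()*Rt).as_rotvec(),"trans now-frame",R.inv().apply(np.array(pos)-s["tool_pos"]),"target-frame",Rt.inv().apply(np.array(pos)-s["tool_pos"]))
def wpic(name):
    s=robot.read_state();im=robot.grab_frame("wrist");cv2.imwrite(f"pics/{name}.png",im)
    np.save("pics/"+name,np.r_[s["tool_pos"],s["ee_rot"]]);return im,(s["tool_pos"],s["ee_rot"])
def comps(mask,amin=20):
    n,l,st,c=cv2.connectedComponentsWithStats(mask.astype(np.uint8))
    return [(i,st[i],c[i],cv2.minAreaRect(np.argwhere(l==i)[:,::-1].astype(np.float32))) for i in range(1,n) if st[i][4]>=amin]
E
python3 - <<'E'
from h import *
im=cv2.imread("pics/top0.png")
c=im[90:300,100:460];cv2.imwrite("pics/top0z.png",cv2.resize(c,None,fx=2.2,fy=2.2,interpolation=cv2.INTER_CUBIC))
hsv=cv2.cvtColor(im,cv2.COLOR_BGR2HSV)
for p in [(135,268),(264,261),(375,240),(333,262),(335,220),(200,225),(225,180),(150,230)]: print(p,hsv[p[1],p[0]],im[p[1],p[0]])
for nm,uv,z in [("batten",(135,268),12),("fulc",(264,261),20),("bar handle",(332,272),10),("bar tip",(336,200),7),("sc hand",(376,259),7),("sc tip",(372,216),2),("board",[(175,239),(269,242),(273,149),(183,147)],15)]: print(nm,cast("top",uv,z))
E
```

```text
(135, 268) [ 13 149 103] [ 43  68 103]
(264, 261) [100  27  56] [56 54 50]
(375, 240) [ 16 100  69] [42 56 69]
(333, 262) [90 30 17] [17 17 15]
(335, 220) [138  11 117] [117 112 115]
(200, 225) [ 20  80 140] [ 96 126 140]
(225, 180) [114  24  53] [53 49 48]
(150, 230) [105   3 148] [148 147 146]
batten [[428.052 364.546  12.   ]]
fulc [[447.694 -38.319  20.   ]]
bar handle [[ 413.262 -251.481   10.   ]]
bar tip [[ 645.067 -270.644    7.   ]]
sc hand [[ 453.731 -392.354    7.   ]]
sc tip [[ 592.985 -386.478    2.   ]]
board [[518.442 242.874  15.   ]
 [507.955 -53.814  15.   ]
 [815.279 -66.735  15.   ]
 [822.33  228.589  15.   ]]
```

View pics/top0z.png

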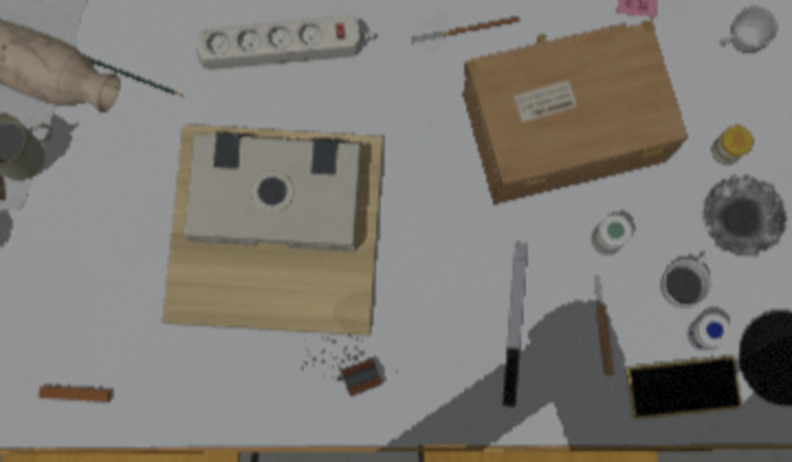

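The zoomed view confirms there is one batten, at (75,393) in the crop, and shows the mould's notch near the middle of its front face. Next I'll set the yaw to 0 and go above the tools for a wrist view.

The manual's scale: shifts go in units of 20 mm and turns go in units of 0.1 rad. Converting my numbers, 36 mm is 1.8, -16 mm is -0.8, 0.115 rad is 1.15.

```bash
echo '[[[0, 0, 1.15, 0, 0, 0, 1], [0, 0, 1.15, 0, 0, 0, 1], [0, 0, 1.15, 0, 0, 0, 1], [0, 0, 1.16, 0, 0, 0, 1], [0, 0, 0, 1.8, -0.8, 0, 1], [0, 0, 0, 1.8, -0.8, 0, 1], [0, 0, 0, 1.8, -0.8, 0, 1], [0, 0, 0, 1.8, -0.8, 0, 1], [0, 0, 0, 1.8, -0.8, 0, 1], [0, 0, 0, 1.8, -0.8, 0, 1], [0, 0, 0, 1.8, -0.8, 0, 1], [0, 0, 0, 1.8, -0.8, 0, 1], [0, 0, 0, 1.8, -0.8, 0, 1], [0, 0, 0, 0, 0, 0, 1], [0, 0, 0, 0, 0, 0, 1]]]' | python3 inch.py
python3 - <<'E'
from h import *
im,p=wpic("w1");print(p)
E
```

```text
time_s: 1.35
tool_pos: [558.8, -324.7, 225.3]
ee_rot: [-3.141, 0.002, 0.003]
contact_force: [-0.2, -0.3, -0.9]
opening: 0.997
gripper_force: 0.0
(array([ 558.786, -324.66 ,  225.336]), array([-3.141,  0.002,  0.003]))
```

View pics/w1.png

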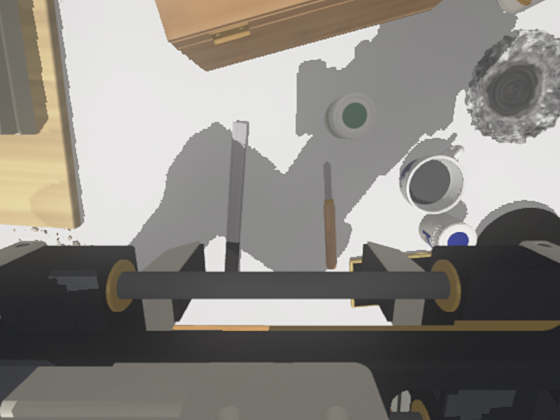

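The wrist view shows the scorer from its tip at (327,163) to the handle end at (332,268). The bar's blade end is at (241,122) and its sleeve starts at (233,243). The green pot is at (352,115), the cup at (433,183) and the blue pot at (452,235).

```bash
python3 - <<'E'
from h import *
im=cv2.imread("pics/w1.png");q=np.load("pics/w1.npy");pose=(q[:3],q[3:])
hsv=cv2.cvtColor(im,cv2.COLOR_BGR2HSV)
print(hsv[240,331],hsv[180,328],hsv[180,300],hsv[200,236],hsv[200,200])
m=np.zeros(im.shape[:2],bool);m[185:272,315:345]=True
m&=(hsv[...,1]>70)&(hsv[...,0]<20)
for i,st,c,r in comps(m,50):
    b=cv2.boxPoints(r);print(st,r);print(cast("wrist",b,12,pose))
print("tip",cast("wrist",(327,163),3,pose),"handle end top",cast("wrist",(332,268),14,pose))
print("bar tip",cast("wrist",(241,122),8,pose),cast("wrist",(232.5,243),10,pose))
for nm,uv,z in (("cel",(352,115),66),("cup",(433,183),50),("cob",(455,240),56)): print(nm,cast("wrist",uv,z,pose))
E
```

```text
[ 14  77 120] [170   7 113] [ 15   4 141] [165   5 113] [ 15   4 142]
[325 200  11  69 615] ((329.8362731933594, 233.92465209960938), (68.12584686279297, 9.221009254455566), 88.15238952636719)
[[ 544.766 -377.017   12.   ]
 [ 545.209 -388.984   12.   ]
 [ 448.472 -396.773   12.   ]
 [ 447.964 -384.004   12.   ]]
tip [[ 591.606 -380.015    3.   ]] handle end top [[ 449.15  -391.504   14.   ]]
bar tip [[ 641.52  -271.613    8.   ]] [[ 483.843 -254.88    10.   ]]
cel [[ 646.785 -394.35    66.   ]]
cup [[ 573.857 -495.811   50.   ]]
cob [[ 506.595 -528.362   56.   ]]
```

```bash
echo '[[[0, 0, -0.75, 0, 0, 0, 0.5], [0, 0, 0, -1.5, 1.425, 0, 0.5], [0, 0, 0, -1.475, 1.425, 1.75, 0.5], [0, 0, 0, 0, 0, 2, 0.5], [0, 0, 0, 0, 0, 2, 0.5], [0, 0, 0, 0, 0, 2, 0.5], [0, 0, 0, 0, 0, 1.5, 0.5], [0, 0, 0, 0, 0, 0, 0.5], [0, 0, 0, 0, 0, 0, 0.5]]]' | python3 inch.py 20
python3 - <<'E'
from h import *
go([504,-386.1,2.5],[np.pi,0,0.077])
E
```

```text
time_s: 2.15
tool_pos: [506.8, -380.9, 49.0]
ee_rot: [-3.139, 0.002, 0.073]
contact_force: [0.8, -0.2, 0.4]
opening: 0.501
gripper_force: 0.0
rot [-0.002  0.002 -0.004] trans now-frame [-3.096  5.055 46.479] target-frame [-3.228  4.933 46.483]
```

In the tool's units: 5 mm is 0.25, -3 mm is -0.15, -0.004 rad is -0.04.

```bash
echo '[[[0, 0, -0.04, -0.15, 0.25, 1, 0.5], [0, 0, 0, 0, 0, 0.9, 0.5], [0, 0, 0, 0, 0, 0.4, 0.5], [0, 0, 0, 0, 0, 0, 0.5], [0, 0, 0, 0, 0, 0, 0.5]]]' | python3 inch.py
python3 - <<'E'
from h import *
go([504,-386.1,2.5],[np.pi,0,0.077])
im,p=wpic("w2")
print(proj("wrist",[[504,-386.1,14],[577.8,-380.4,2]],p))
E
```

```text
time_s: 2.57
tool_pos: [506.6, -386.7, 5.7]
ee_rot: [3.14, -0.002, 0.079]
contact_force: [-0.3, -0.4, 0.0]
opening: 0.5
gripper_force: 0.0
rot [ 0.002 -0.002  0.002] trans now-frame [-2.591 -0.833  3.149] target-frame [-2.587 -0.822  3.155]
[[283.152 267.27 ]
 [283.366 129.93 ]]
```

View pics/w2.png

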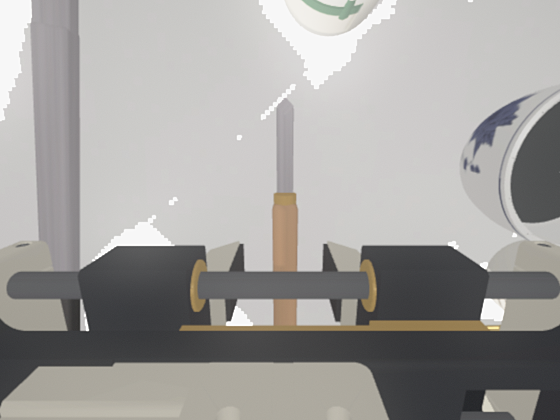

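The scorer lies centred between the fingers, with its tip at (286,98). I'll lower about 3 mm and grip.

In the tool's units: 3 mm is 0.15.

```bash
echo '[[[0, 0, 0, 0, 0, 0.15, 0.5], [0, 0, 0, 0, 0, 0, 0.3], [0, 0, 0, 0, 0, 0, 0], [0, 0, 0, 0, 0, 0, 0], [0, 0, 0, 0, 0, 0, 0], [0, 0, 0, 0, 0, 0, 0], [0, 0, 0, 0, 0, 0, 0], [0, 0, 0, 0, 0, 0, 0]]]' | python3 inch.py 35
python3 - <<'E'
from h import *
im,p=wpic("w3");print(p)
R=Ro.from_euler("xyz",p[1])
g=cv2.cvtColor(im,cv2.COLOR_BGR2GRAY)
print(R.inv().apply(cast("wrist",[(286,98)],3,p)-p[0]))
print(g[85:115,286],g[140,265:305])
E
```

```text
time_s: 3.28
tool_pos: [506.1, -386.0, 0.8]
ee_rot: [3.141, -0.0, 0.079]
contact_force: [-0.0, 0.4, 1.0]
opening: 0.146
gripper_force: 35.0
(array([ 506.116, -385.978,    0.794]), array([ 3.141, -0.   ,  0.079]))
[[86.69   0.577 -2.188]]
[139 137 138 135 134 136 189 237 236 237 217 142 129 122 116 118 118 118
 117 115 116 116 116 117 117 116 115 114 115 117] [139 139 138 139 138 139 138 140 140 121 107 110 110 114 114 113 112 110
 111 112 113 113 112 112 115 109 119 134 140 140 138 138 138 139 138 138
 138 138 139 139]
```

In the tool's units: -40 mm is -2, -30 mm is -1.5, 0.12 rad is 1.2.

```bash
echo '[[[0, 0, 0, 0, 0, -1.5, 0], [0, 0, 0, 0, 0, -1.5, 0], [0, 0, 1.2, 0, 0, 0, 0], [0, 0, 0, 0, -2, -0.25, 0], [0, 0, 0, 0, -2, -0.25, 0], [0, 0, 0, 0, -2, -0.25, 0], [0, 0, 0, 0, -2, -0.25, 0], [0, 0, 0, 0, -2, -0.25, 0], [0, 0, 0, 0, -2, -0.25, 0], [0, 0, 0, 0, -2, -0.25, 0], [0, 0, 0, 0, -2, -0.25, 0], [0, 0, 0, 0, -2, -0.25, 0], [0, 0, 0, 0, -2, -0.25, 0], [0, 0, 0, 0, -2, -0.25, 0], [0, 0, 0, 0, -2, -0.25, 0], [0, 0, 0, 0, 0, 0, 0], [0, 0, 0, 0, 0, 0, 0], [0, 0, 0, 0, 0, 0, 0]]]' | python3 inch.py
python3 - <<'E'
from h import *
im,p=wpic("w4");print(p)
E
```

```text
time_s: 4.83
tool_pos: [525.5, 93.5, 120.4]
ee_rot: [3.141, 0.0, -0.04]
contact_force: [0.1, -0.7, -0.1]
opening: 0.147
gripper_force: 35.0
(array([525.515,  93.484, 120.432]), array([ 3.141,  0.   , -0.04 ]))
```

View pics/w4.png

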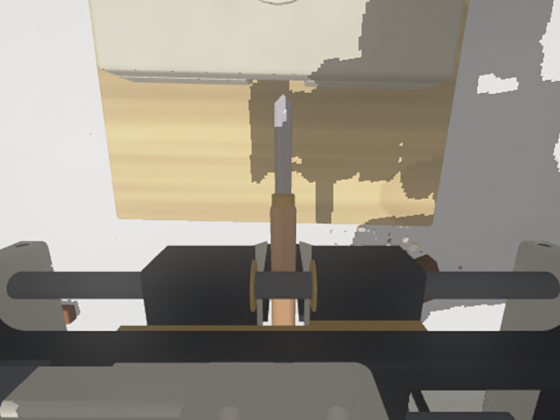

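The wrist view shows the board front edge from (117,218) to (434,225), the mould's foot along row ~82, and the scorer tip at (281,98) held straight. I'll fit the edges by code.

```bash
python3 - <<'E'
from h import *
im=cv2.imread("pics/w4.png");q=np.load("pics/w4.npy");pose=(q[:3],q[3:])
g=cv2.cvtColor(im,cv2.COLOR_BGR2GRAY).astype(int);hsv=cv2.cvtColor(im,cv2.COLOR_BGR2HSV)
S=hsv[...,1].astype(int)
# saturation profile to see board (high) vs rest
for c in (150,200,400): print(c,[(r,S[r,c],g[r,c]) for r in range(66,92,1)])
def fit(pts):
    vx,vy,x,y=cv2.fitLine(np.array(pts,np.float32),cv2.DIST_HUBER,0,.01,.01).ravel();return vx,vy,x,y
front=[];seam=[]
for c in list(range(130,240,3))+list(range(340,425,3)):
    col=S[:,c]; r=215
    rr=[r for r in range(195,240) if col[r]>60]; front.append((c,max(rr)+.5)) if rr else 0
    rr=[r for r in range(76,110) if col[r]>60]; seam.append((c,min(rr)-.5)) if rr else 0
left=[];right=[]
for r in range(100,205,4):
    row=S[r]; ok=np.where(row[60:230]>60)[0]; left.append((60+ok.min()-.5,r))
    ok=np.where(row[400:500]>60)[0]
    if len(ok): right.append((400+ok.max()+.5,r))
for nm,pts in (("front",front),("seam",seam),("left",left),("right",right)):
    vx,vy,x,y=fit(pts);A=cast("wrist",[(x-80*vx,y-80*vy),(x+80*vx,y+80*vy)],15,pose);d=A[1]-A[0]
    print(nm,A[:,:2].ravel(),"ang",np.arctan2(d[1],d[0]));np.save("pics/l_"+nm,A[:,:2])
def X(a,b):
    a,b=np.load(f"pics/l_{a}.npy"),np.load(f"pics/l_{b}.npy")
    s=np.linalg.solve(np.c_[a[1]-a[0],b[0]-b[1]],b[0]-a[0]);return a[0]+s[0]*(a[1]-a[0])
for a in ("front","seam"):
    for b in ("left","right"): print(a,b,X(a,b))
# fulcrum / batten glimpses
R=Ro.from_euler("xyz",pose[1]);print("tip in tool",R.inv().apply(cast("wrist",[(281,97)],pose[0][2]+1.2,pose)-pose[0]))
E
```

```text
150 [(66, np.int64(26), np.int64(214)), (67, np.int64(26), np.int64(213)), (68, np.int64(27), np.int64(213)), (69, np.int64(30), np.int64(207)), (70, np.int64(29), np.int64(193)), (71, np.int64(30), np.int64(173)), (72, np.int64(30), np.int64(157)), (73, np.int64(29), np.int64(152)), (74, np.int64(31), np.int64(149)), (75, np.int64(30), np.int64(149)), (76, np.int64(29), np.int64(168)), (77, np.int64(30), np.int64(180)), (78, np.int64(30), np.int64(149)), (79, np.int64(29), np.int64(153)), (80, np.int64(29), np.int64(153)), (81, np.int64(28), np.int64(152)), (82, np.int64(54), np.int64(165)), (83, np.int64(80), np.int64(188)), (84, np.int64(81), np.int64(187)), (85, np.int64(79), np.int64(187)), (86, np.int64(79), np.int64(186)), (87, np.int64(79), np.int64(185)), (88, np.int64(78), np.int64(185)), (89, np.int64(78), np.int64(183)), (90, np.int64(78), np.int64(184)), (91, np.int64(78), np.int64(183))]
200 [(66, np.int64(25), np.int64(213)), (67, np.int64(26), np.int64(213)), (68, np.int64(28), np.int64(211)), (69, np.int64(28), np.int64(209)), (70, np.int64(31), np.int64(206)), (71, 
[... 1351 characters left out ...]
.int64(113)), (84, np.int64(31), np.int64(112)), (85, np.int64(27), np.int64(111)), (86, np.int64(25), np.int64(108)), (87, np.int64(27), np.int64(111)), (88, np.int64(39), np.int64(112)), (89, np.int64(67), np.int64(109)), (90, np.int64(73), np.int64(107)), (91, np.int64(73), np.int64(107))]
front [520.255 181.061 510.673  30.692] ang -1.6344330805455343
seam [639.904 189.9   631.257  56.769] ang -1.6356577695047547
left [645.917 242.661 506.761 251.328] ang 3.079394585531941
right [500.062 -45.154 637.425 -53.395] ang -0.059921329117871076
front left [524.661 250.213]
front right [505.818 -45.5  ]
seam left [643.341 242.822]
seam right [624.153 -52.599]
tip in tool [[87.157 -1.802 -1.244]]
```

```bash
echo '[[[0, 0, 0.23, 0, -1.6, 0, 0], [0, 0, 0, 0, -1.6, 0, 0], [0, 0, 0, 0, -1.65, 0, 0], [0, 0, 0, 0, 0, 1.5, 0], [0, 0, 0, 0, 0, 1.5, 0], [0, 0, 0, 0, 0, 1.4, 0], [0, 0, 0, 0.5, 0, 0, 0], [0, 0, 0, 0, 0, 0, 0], [0, 0, 0, 0, 0, 0, 0]]]' | python3 inch.py
python3 - <<'E'
from h import *
go([550.3,189.3,18],[np.pi,0,-0.063])
im,p=wpic("w5");R=Ro.from_euler("xyz",p[1]);g=cv2.cvtColor(im,cv2.COLOR_BGR2GRAY)
print(proj("wrist",p[0]+R.apply([[87.2,-1.2,-1.2]]),p), proj("wrist",[[639.4,184.9,17]],p))
cv2.imwrite("pics/w5c.png",cv2.resize(im[20:230,170:400],None,fx=2.5,fy=2.5))
E
```

```text
time_s: 5.63
tool_pos: [542.0, 188.4, 32.5]
ee_rot: [3.141, -0.0, -0.067]
contact_force: [0.8, 0.2, -1.0]
opening: 0.146
gripper_force: 35.0
rot [ 0.    -0.    -0.004] trans now-frame [ 8.208 -1.491 14.494] target-frame [ 8.215 -1.458 14.494]
[[282.148  96.877]] [[278.876  80.67 ]]
```

View pics/w5c.png

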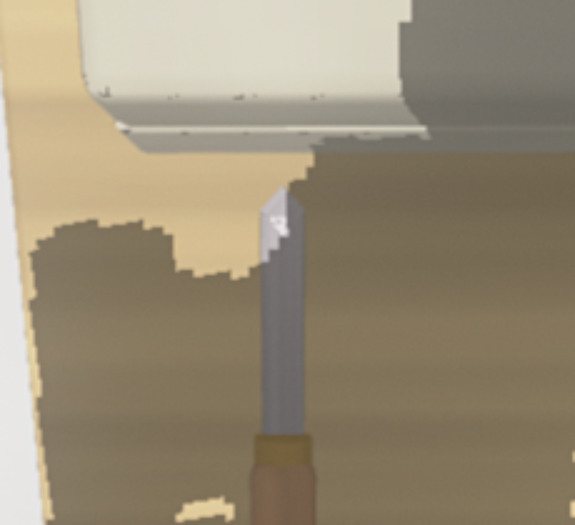

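The tip is at crop (282,190), just before the mould's foot at crop row 152, and the projection agrees. I'll lower, touch in at seam 1, then score to the right.

```bash
echo '[[[0, 0, -0.04, 0, -0.075, 0.35, 0], [0, 0, 0, 0, 0, 0.35, 0], [0, 0, 0, 0.2, 0, 0, 0], [0, 0, 0, 0.2, 0, 0, 0], [0, 0, 0, 0, 0, 0, 0], [0, 0, 0, 0, 0, 0, 0], [0, 0, 0, 0, 0, 0, 0]]]' | python3 inch.py
python3 - <<'E'
from h import *
go([550.3,189.3,18],[np.pi,0,-0.063])
E
```

```text
time_s: 6.27
tool_pos: [549.4, 191.0, 18.8]
ee_rot: [3.142, -0.0, -0.06]
contact_force: [-0.1, -0.6, -1.0]
opening: 0.151
gripper_force: 35.0
rot [ 0.    -0.     0.003] trans now-frame [0.952 1.621 0.819] target-frame [0.957 1.618 0.818]
```

In the tool's units: 4.5 mm is 0.225, 1.6 mm is 0.08, 0.003 rad is 0.03.

```bash
echo '[[[0, 0, 0.03, 0.05, 0.08, 0.04, 0], [0, 0, 0, 0, 0, 0, 0], [0, 0, 0, 0, 0, 0, 0], [0, 0, 0, 0, 0.225, 0, 0], [0, 0, 0, 0, 0.225, 0, 0], [0, 0, 0, 0, 0.225, 0, 0], [0, 0, 0, 0, 0.225, 0, 0], [0, 0, 0, 0, 0.225, 0, 0], [0, 0, 0, 0, 0.225, 0, 0], [0, 0, 0, 0, 0.225, 0, 0], [0, 0, 0, 0, 0.225, 0, 0], [0, 0, 0, 0, 0.225, 0, 0], [0, 0, 0, 0, 0.225, 0, 0], [0, 0, 0, 0, 0, 0, 0], [0, 0, 0, 0, 0, 0, 0]]]' | python3 inch.py
python3 - <<'E'
from h import *
go([550.3-2.8,189.3-44.9,18],[np.pi,0,-0.063])
im,p=wpic("w6");R=Ro.from_euler("xyz",p[1]);g=cv2.cvtColor(im,cv2.COLOR_BGR2GRAY)
print(proj("wrist",p[0]+R.apply([[87.2,-1.2,-1.2]]),p), proj("wrist",[[639.4-2.8,184.9-44.9,17]],p))
print(g[70:110,282]);print(g[102,265:300])
E
```

```text
time_s: 7.52
tool_pos: [547.4, 144.1, 17.9]
ee_rot: [3.142, 0.0, -0.064]
contact_force: [1.1, 0.5, -0.3]
opening: 0.148
gripper_force: 35.0
rot [ 0.     0.    -0.001] trans now-frame [ 0.057 -0.294 -0.143] target-frame [ 0.058 -0.294 -0.143]
[[282.154  96.882]] [[281.419  93.036]]
[208 207 204 193 182 172 160 152 150 150 149 146 146 145 158 162 123 121
 128 123 127 130 149 164 181 177 193 195 194 189 189 188 189 191 192 190
 209 233 238 232]
[183 183 184 183 184 183 183 183 183 185 188 192 194 194 192 188 188 189
 192 194 160 118 115 117 116 114 111 109 108 109 110 110 109 109 109]
```

In the tool's units: 4.5 mm is 0.225.

```bash
echo '[[[0, 0, 0, 0, 0.225, 0, 0], [0, 0, 0, 0, 0.225, 0, 0], [0, 0, 0, 0, 0.225, 0, 0], [0, 0, 0, 0, 0.225, 0, 0], [0, 0, 0, 0, 0.225, 0, 0], [0, 0, 0, 0, 0.225, 0, 0], [0, 0, 0, 0, 0.225, 0, 0], [0, 0, 0, 0, 0.225, 0, 0], [0, 0, 0, 0, 0.225, 0, 0], [0, 0, 0, 0, 0.225, 0, 0], [0, 0, 0, 0, 0.225, 0, 0], [0, 0, 0, 0, 0.225, 0, 0], [0, 0, 0, 0, 0.225, 0, 0], [0, 0, 0, 0, 0.225, 0, 0], [0, 0, 0, 0, 0.225, 0, 0], [0, 0, 0, 0, 0.225, 0, 0], [0, 0, 0, 0, 0.225, 0, 0], [0, 0, 0, 0, 0.225, 0, 0], [0, 0, 0, 0, 0.225, 0, 0], [0, 0, 0, 0, 0.225, 0, 0]]]' | python3 inch.py
echo '[[[0, 0, 0, 0, 0.225, 0, 0], [0, 0, 0, 0, 0.225, 0, 0], [0, 0, 0, 0, 0.225, 0, 0], [0, 0, 0, 0, 0.225, 0, 0], [0, 0, 0, 0, 0.225, 0, 0], [0, 0, 0, 0, 0.225, 0, 0], [0, 0, 0, 0, 0.225, 0, 0], [0, 0, 0, 0, 0.225, 0, 0], [0, 0, 0, 0, 0.225, 0, 0], [0, 0, 0, 0, 0.225, 0, 0], [0, 0, 0, 0, 0, 0, 0], [0, 0, 0, 0, 0, 0, 0]]]' | python3 inch.py
python3 - <<'E'
from h import *
go([550.3-11.3,189.3-179.6,18],[np.pi,0,-0.063])
im,p=wpic("w7");cv2.imwrite("pics/w7c.png",cv2.resize(im[20:230,170:500],None,fx=2.4,fy=2.4))
E
```

```text
time_s: 9.23
tool_pos: [541.7, 54.1, 17.9]
ee_rot: [3.141, -0.0, -0.063]
contact_force: [0.9, 0.0, 0.2]
opening: 0.149
gripper_force: 35.0
time_s: 10.23
tool_pos: [538.9, 9.4, 17.9]
ee_rot: [3.142, -0.0, -0.064]
contact_force: [-0.6, -0.3, -0.0]
opening: 0.147
gripper_force: 35.0
rot [ 0.    -0.    -0.001] trans now-frame [ 0.111 -0.331 -0.128] target-frame [ 0.112 -0.331 -0.128]
```

View pics/w7c.png

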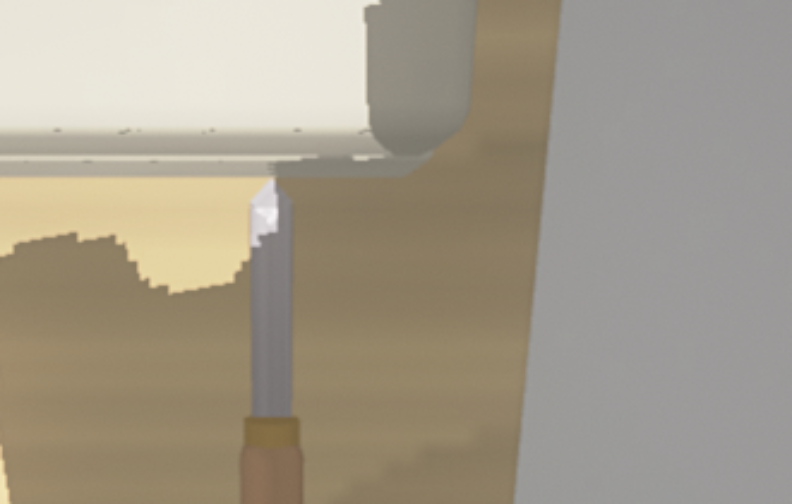

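Tip is at the seam at point 5. Next I'll set the scorer down to the right of the board.

In the tool's units: -17 mm is -0.85, -15 mm is -0.75.

```bash
echo '[[[0, 0, 0, -0.75, 0, -1, 0], [0, 0, 0, -0.85, 0, -1.5, 0], [0, 0, 0, -0.85, 2, 0, 0], [0, 0, 0, 0, 2, 0, 0], [0, 0, 0, 0, 2, 0, 0], [0, 0, 0, 0, 2, 0, 0], [0, 0, 0, 0, 0, 1.5, 0], [0, 0, 0, 0, 0, 1.25, 0], [0, 0, 0, 0, 0, 0, 0], [0, 0, 0, 0, 0, 0, 0]]]' | python3 inch.py
python3 - <<'E'
from h import *
go([480,-150,1.2],[np.pi,0,-0.063])
E
```

```text
time_s: 11.12
tool_pos: [479.8, -144.8, 12.2]
ee_rot: [-3.14, 0.003, -0.063]
contact_force: [-0.6, 0.5, -0.9]
opening: 0.15
gripper_force: 35.0
rot [-0.001  0.003 -0.   ] trans now-frame [ 0.557  5.188 11.02 ] target-frame [ 0.525  5.176 11.027]
```

In the tool's units: -40 mm is -2, 3 mm is 0.15.

```bash
echo '[[[0, 0, 0, 0, 0.15, 0.3, 0], [0, 0, 0, 0, 0.1, 0.25, 0], [0, 0, 0, 0, 0, 0, 0], [0, 0, 0, 0, 0, 0, 0], [0, 0, 0, 0, 0, 0, 0.5], [0, 0, 0, 0, 0, 0, 0.5], [0, 0, 0, 0, 0, 0, 0.5], [0, 0, 0, 0, 0, -1, 0.6], [0, 0, 0, -0.5, -0.5, -2, 0.8], [0, 0, 0, -1, -1.65, -2, 1], [0, 0, 0, -1, -1.65, -2, 1], [0, 0, 0, -1, -1.65, 0, 1], [0, 0, 0, 0, 0, 0, 1], [0, 0, 0, 0, 0, 0, 1]]]' | python3 inch.py
python3 - <<'E'
from h import *
im,p=wpic("w8");print(p)
cv2.imwrite("pics/w8c.png",im[:260])
E
```

```text
time_s: 12.28
tool_pos: [426.0, -53.2, 121.8]
ee_rot: [3.141, -0.001, -0.06]
contact_force: [1.0, -0.7, -0.2]
opening: 0.826
gripper_force: 0.0
(array([425.966, -53.233, 121.841]), array([ 3.141, -0.001, -0.06 ]))
```

View pics/w8c.png

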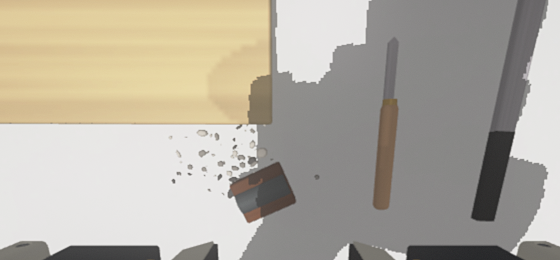

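The fulcrum is centred at about (263,192), with its round running from (236,201) to (291,183). The scorer lies flat at (388,125) and the bar's sleeve at (492,175). I'll measure the fulcrum and bar.

```bash
python3 - <<'E'
from h import *
im=cv2.imread("pics/w8.png");q=np.load("pics/w8.npy");pose=(q[:3],q[3:])
hsv=cv2.cvtColor(im,cv2.COLOR_BGR2HSV);H,S,V=[hsv[...,i].astype(int) for i in range(3)]
sub=np.zeros(S.shape,bool);sub[155:228,222:302]=True
wood=sub&(S>60)&((H<20)|(H>170))&(V<150)
dark=sub&(V<110)
print(wood.sum(),dark.sum())
pts=np.argwhere(wood)[:,::-1].astype(np.float32);r=cv2.minAreaRect(cv2.convexHull(pts))
b=cv2.boxPoints(r);B=cast("wrist",b,18,pose);print(r);print(B);
e=[B[(i+1)%4]-B[i] for i in range(2)];print([ (np.hypot(*v[:2]),np.arctan2(v[1],v[0])) for v in e],B.mean(0))
steel=sub&(S<45)&(V<105)
n,l,st,c=cv2.connectedComponentsWithStats(steel.astype(np.uint8));print(st[1:][st[1:,4]>30],c[1:][st[1:,4]>30])
# bar
sub[:]=False;sub[125:230,465:525]=True
blk=sub&(V<45)
for i,s,c,r in comps(blk,100):
    B=cast("wrist",cv2.boxPoints(r),10,pose);print("sleeve",B)
vis=cv2.resize(im[145:235,205:325],None,fx=5,fy=5);cv2.imwrite("pics/fz.png",vis)
E
```

```text
786 1957
((262.5657043457031, 193.06936645507812), (42.28854751586914, 53.887691497802734), 64.98310089111328)
[[453.285  -5.283  18.   ]
 [471.002 -50.746  18.   ]
 [435.259 -64.888  18.   ]
 [416.142 -18.099  18.   ]]
[(np.float64(48.79246688597636), np.float64(-1.1992077426538992)), (np.float64(38.43917247224207), np.float64(-2.764833115364196))] [443.922 -34.754  18.   ]
[[235 174  58  39 927]] [[266.509 191.729]]
```

View pics/fz.png

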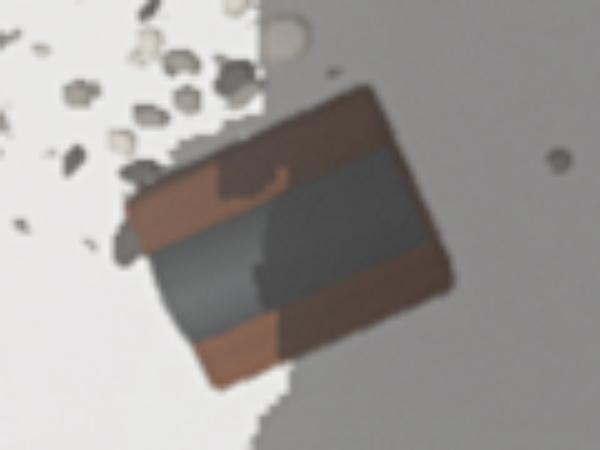

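```bash
echo '[[[0, 0, -1.09, 0, 0, 0, 1], [0, 0, -1.09, 0, 0, 0, 1], [0, 0, -1.09, 0, 0, 0, 1], [0, 0, -1.08, 0, 0, 0, 1], [0, 0, 0, 1.175, -0.53, 1, 1], [0, 0, 0, 0, 0, 1.75, 1], [0, 0, 0, 0, 0, 1.25, 1], [0, 0, 0, 0, 0, 0, 1], [0, 0, 0, 0, 0, 0, 1], [0, 0, 0, 0, 0, 0, 1]]]' | python3 inch.py
python3 - <<'E'
from h import *
go([444,-34.8,3],[np.pi,0,0.374])
E
```

```text
time_s: 13.17
tool_pos: [445.4, -36.8, 41.8]
ee_rot: [3.141, -0.001, 0.371]
contact_force: [0.8, 0.0, -0.0]
opening: 1.002
gripper_force: 0.0
rot [ 0.001 -0.001 -0.003] trans now-frame [-0.635 -2.438 38.778] target-frame [-0.601 -2.414 38.78 ]
```

The manual's scale: shifts go in units of 20 mm and turns go in units of 0.1 rad. Converting my numbers, 19 mm is 0.95, -30 mm is -1.5, 0.11 rad is 1.1.

```bash
echo '[[[0, 0, -0.03, -0.03, -0.12, 1, 1], [0, 0, 0, 0, 0, 0.95, 1], [0, 0, 0, 0, 0, 0, 1], [0, 0, 0, 0, 0, 0, 0.4], [0, 0, 0, 0, 0, 0, 0.4], [0, 0, 0, 0, 0, 0, 0.4], [0, 0, 0, 0, 0, 0, 0.4], [0, 0, 0, 0, 0, 0, 0.4], [0, 0, 0, 0, 0, 0, 0.4], [0, 0, 0, 0, 0, -1.25, 0.4], [0, 0, 0, 0, 0, -1.5, 0.4], [0, 0, 1.09, 0, 0, 0, 0.4], [0, 0, 1.09, 0, 0, 0, 0.4], [0, 0, 1.09, 0, 0, 0, 0.4], [0, 0, 1.1, 0, 0, 0, 0.4], [0, 0, 0, 0, 0, 0, 0.4]]]' | python3 inch.py 30
python3 - <<'E'
from h import *
go([576.9,98.7,60],[np.pi,0,-0.063])
E
```

```text
time_s: 14.5
tool_pos: [443.1, -34.0, 57.4]
ee_rot: [3.141, -0.0, -0.066]
contact_force: [0.3, 0.0, -0.0]
opening: 0.397
gripper_force: 0.0
rot [ 0.    -0.    -0.003] trans now-frame [ 124.71  -141.219   -2.603] target-frame [ 125.135 -140.843   -2.633]
```

The fingers closed to 0.397 with no grip force, so they missed the block. I'll look.

```bash
python3 - <<'E'
from h import *
im=robot.grab_frame("top");cv2.imwrite("pics/t2.png",im)
w,p=wpic("w9")
a=cv2.resize(im[190:290,180:340],(560,350))
cv2.imwrite("pics/t2c.png",np.vstack([a,w[:240]]))
E
```

```text
(no output)
```

View pics/t2c.png

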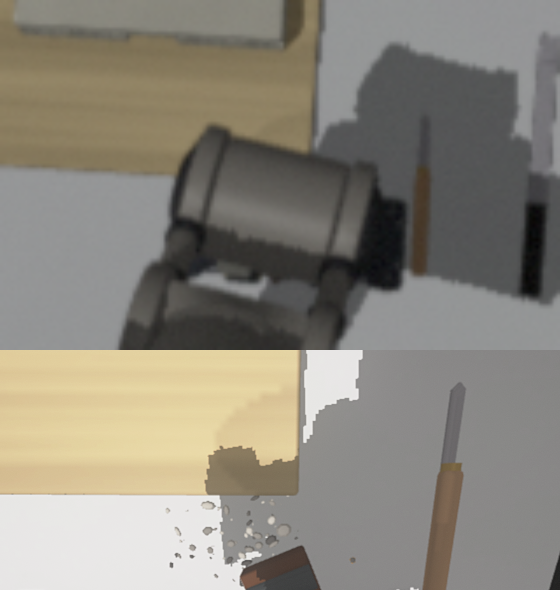

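The block is still on the table: I lifted before the slow fingers had closed. I'll back off and re-measure it.

In the tool's units: -25 mm is -1.25, -20 mm is -1.

```bash
echo '[[[0, 0, 0, -1.25, 0, -1, 0.6], [0, 0, 0, 0, 0, -1.25, 0.8], [0, 0, 0, 0, 0, -1, 1], [0, 0, 0, 0, 0, 0, 1], [0, 0, 0, 0, 0, 0, 1]]]' | python3 inch.py
cat > ful.py <<'E'
from h import *
import sys
im,pose=wpic(sys.argv[1]);print(pose)
hsv=cv2.cvtColor(im,cv2.COLOR_BGR2HSV);H,S,V=[hsv[...,i].astype(int) for i in range(3)]
c=proj("wrist",[[444,-35,18]],pose)[0].astype(int);print(c)
sub=np.zeros(S.shape,bool);sub[c[1]-45:min(c[1]+45,244),c[0]-50:c[0]+50]=True
wood=sub&(S>60)&((H<20)|(H>170))&(V<150)
wood=cv2.morphologyEx(wood.astype(np.uint8),cv2.MORPH_OPEN,np.ones((3,3)))>0
pts=np.argwhere(wood)[:,::-1].astype(np.float32);r=cv2.minAreaRect(cv2.convexHull(pts));print(r)
B=cast("wrist",cv2.boxPoints(r),18,pose)
e=[B[(i+1)%4]-B[i] for i in range(2)];print([ (np.hypot(*v[:2]),np.arctan2(v[1],v[0])) for v in e],B.mean(0))
E
python3 ful.py w10
```

```text
time_s: 15.02
tool_pos: [418.8, -32.6, 122.8]
ee_rot: [3.141, -0.003, -0.06]
contact_force: [0.2, 0.1, -0.9]
opening: 0.713
gripper_force: 0.0
(array([418.76 , -32.604, 122.844]), array([ 3.141, -0.003, -0.06 ]))
[284 184]
((281.4017639160156, 186.4265594482422), (42.743446350097656, 53.34516906738281), 67.7509765625)
[(np.float64(47.79645354506147), np.float64(-1.2456837757788737)), (np.float64(38.89536799445648), np.float64(-2.7959176796254703))] [441.771 -31.67   18.   ]
```

```bash
echo '[[[0, 0, -0.99, 0, 0, 0, 1], [0, 0, -0.99, 0, 0, 0, 1], [0, 0, -0.99, 0, 0, 0, 1], [0, 0, -0.98, 0, 0, 0, 1], [0, 0, 0, 1.11, 0.34, 0, 1], [0, 0, 0, 0, 0, 2, 1], [0, 0, 0, 0, 0, 2, 1], [0, 0, 0, 0, 0, 0, 1], [0, 0, 0, 0, 0, 0, 1]]]' | python3 inch.py
python3 - <<'E'
from h import *
go([442,-31.7,3],[np.pi,0,0.335])
E
```

```text
time_s: 15.82
tool_pos: [439.0, -31.0, 40.0]
ee_rot: [-3.137, 0.007, 0.334]
contact_force: [-0.1, 0.0, 1.2]
opening: 1.003
gripper_force: 0.0
rot [-0.004  0.007 -0.001] trans now-frame [ 2.912  1.782 37.005] target-frame [ 2.661  1.627 37.031]
```

In the tool's units: 19 mm is 0.95, 18 mm is 0.9.

```bash
echo '[[[0, 0, 0, 0.135, 0.08, 0.95, 1], [0, 0, 0, 0, 0, 0.9, 1], [0, 0, 0, 0, 0, 0, 1], [0, 0, 0, 0, 0, 0, 0.3], [0, 0, 0, 0, 0, 0, 0.3], [0, 0, 0, 0, 0, 0, 0.3], [0, 0, 0, 0, 0, 0, 0.3], [0, 0, 0, 0, 0, 0, 0.3], [0, 0, 0, 0, 0, 0, 0.3], [0, 0, 0, 0, 0, 0, 0.3], [0, 0, 0, 0, 0, 0, 0.3], [0, 0, 0, 0, 0, 0, 0.3], [0, 0, 0, 0, 0, 0, 0.3], [0, 0, 0, 0, 0, 0, 0.3]]]' | python3 inch.py 35
```

```text
time_s: 16.98
tool_pos: [444.5, -32.3, 5.4]
ee_rot: [3.141, -0.0, 0.333]
contact_force: [-1.0, 0.2, 5.2]
opening: 0.542
gripper_force: 35.0
```

```bash
echo '[[[0, 0, 0, 0, 0, -1.25, 0.3], [0, 0, 0, 0, 0, -1.25, 0.3], [0, 0, 0.99, 0, 0, 0, 0.3], [0, 0, 0.99, 0, 0, 0, 0.3], [0, 0, 0.99, 0, 0, 0, 0.3], [0, 0, 0.99, 0, 0, 0, 0.3], [0, 0, 0, 1.25, -1.4, 0, 0.3], [0, 0, 0, 1.25, -1.4, 0, 0.3], [0, 0, 0, 1.25, -1.4, 0, 0.3], [0, 0, 0, 1.25, -1.4, 0, 0.3], [0, 0, 0, 1.3, -1.35, 0, 0.3], [0, 0, 0, 0, 0, 0, 0.3], [0, 0, 0, 0, 0, 0, 0.3], [0, 0, 0, 0, 0, 0, 0.3]]]' | python3 inch.py
python3 - <<'E'
from h import *
go([579.1,98.6,20.4],[np.pi,0,-0.063])
E
```

```text
time_s: 18.15
tool_pos: [577.5, 98.3, 53.8]
ee_rot: [3.141, 0.003, -0.063]
contact_force: [-0.3, -0.4, -4.2]
opening: 0.541
gripper_force: 35.0
rot [0.001 0.003 0.   ] trans now-frame [ 1.709 -0.38  33.417] target-frame [ 1.598 -0.358 33.423]
```

In the tool's units: 15 mm is 0.75, 2.5 mm is 0.125.

```bash
echo '[[[0, 0, 0, 0.08, 0, 0.75, 0.3], [0, 0, 0, 0, 0, 0.75, 0.3], [0, 0, 0, 0, 0, 0, 0.3], [0, 0, 0, 0, 0, 0.125, 0.3], [0, 0, 0, 0, 0, 0, 0.3], [0, 0, 0, 0, 0, 0, 0.3]]]' | python3 inch.py
python3 - <<'E'
from h import *
im,p=wpic("w11");print(p)
cv2.imwrite("pics/w11c.png",im)
E
```

```text
time_s: 18.65
tool_pos: [580.7, 98.0, 23.3]
ee_rot: [3.142, -0.001, -0.064]
contact_force: [0.3, -0.1, -3.4]
opening: 0.541
gripper_force: 35.0
(array([580.72 ,  97.979,  23.339]), array([ 3.142, -0.001, -0.064]))
```

View pics/w11c.png

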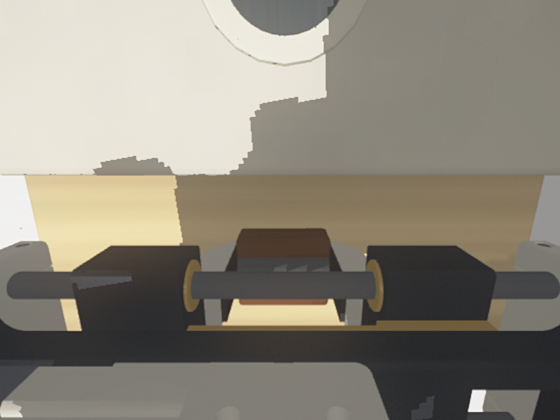

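The block is upright in the fingers, its foot's front edge at row 229 between columns 238 and 328, centred on the mould's disc at column 285. I'll lower the last 3 mm and release.

```bash
python3 - <<'E'
from h import *
q=np.load("pics/w11.npy");pose=(q[:3],q[3:])
R=Ro.from_euler("xyz",pose[1]);c=cast("wrist",[(238,229),(328,229),(283,270)],[38,38,46][0],pose);print(c, R.inv().apply(c-pose[0]))
E
echo '[[[0, 0, 0, -0.075, 0, 0.1, 0.3], [0, 0, 0, 0, 0, 0.075, 0.3], [0, 0, 0, 0, 0, 0, 0.3], [0, 0, 0, 0, 0, 0, 0.3]]]' | python3 inch.py
```

```text
[[604.075 120.52   38.   ]
 [601.134  74.151  38.   ]
 [579.499  98.803  38.   ]] [[ 21.881 -23.984 -14.644]
 [ 21.904  22.478 -14.642]
 [ -1.259  -0.744 -14.662]]
time_s: 19.03
tool_pos: [579.3, 98.4, 20.4]
ee_rot: [3.141, -0.001, -0.063]
contact_force: [-2.4, -0.9, 5.7]
opening: 0.541
gripper_force: 35.0
```

In the tool's units: -20 mm is -1, -10 mm is -0.5.

```bash
echo '[[[0, 0, 0, 0, 0, -0.1, 0.3], [0, 0, 0, -0.15, 0, 0, 0.3], [0, 0, 0, 0, 0, 0.1, 0.3], [0, 0, 0, 0, 0, 0, 0.3], [0, 0, 0, 0, 0, 0, 0.75], [0, 0, 0, 0, 0, 0, 0.75], [0, 0, 0, 0, 0, 0, 0.75], [0, 0, 0, 0, 0, 0, 0.75], [0, 0, 0, 0, 0, 0, 0.75], [0, 0, 0, 0, 0, -1, 0.75], [0, 0, 0, -0.5, 0, -1.75, 0.75], [0, 0, 0, -1.5, 0, -1.75, 0.75], [0, 0, 0, -1.75, 0, -1.75, 1], [0, 0, 0, -1.5, 0, 0, 1], [0, 0, 0, 0, 0, 0, 1], [0, 0, 0, 0, 0, 0, 1]]]' | python3 inch.py
python3 - <<'E'
from h import *
im,pose=wpic("w12");print(pose)
hsv=cv2.cvtColor(im,cv2.COLOR_BGR2HSV);H,S,V=[hsv[...,i].astype(int) for i in range(3)]
c=proj("wrist",[[578,98.5,35]],pose)[0].astype(int);print(c)
cv2.imwrite("pics/w12c.png",cv2.resize(im[40:240,150:430],None,fx=2.5,fy=2.5))
E
```

```text
time_s: 20.37
tool_pos: [478.9, 105.0, 135.8]
ee_rot: [-3.142, -0.001, -0.063]
contact_force: [0.3, -0.9, 1.1]
opening: 0.974
gripper_force: 0.0
(array([478.914, 104.969, 135.833]), array([-3.142, -0.001, -0.063]))
[284  96]
```

View pics/w12c.png

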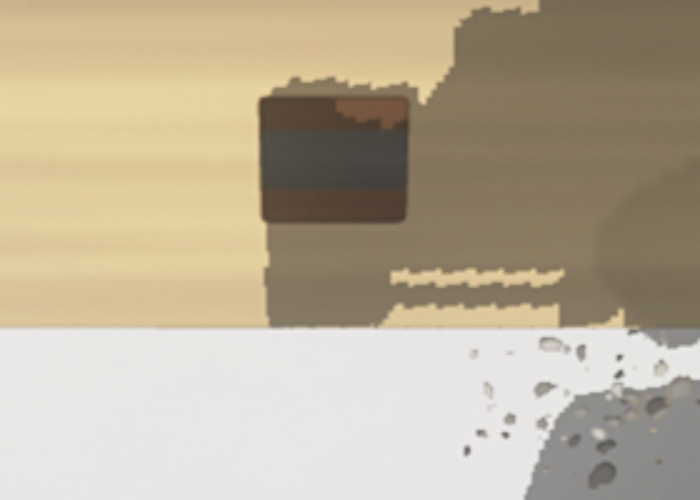

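The block stands square on the board: its foot top spans crop (260–408, 97–222), and the board's front edge is at crop row 327. I'll compute its position in the board frame and the bar's pose.

```bash
cat >> h.py <<'E'
B0=np.array([673.7,92.6]);BY=-0.063
def tob(X):
    d=np.atleast_2d(X)[:,:2]-B0;c,s=np.cos(BY),np.sin(BY);return np.c_[d@[c,s],d@[-s,c]]
def tow(b):
    b=np.atleast_2d(b);c,s=np.cos(BY),np.sin(BY);return np.c_[b@[c,-s],b@[s,c]]+B0
E
python3 - <<'E'
from h import *
q=np.load("pics/w12.npy");pose=(q[:3],q[3:])
a=cast("wrist",[(254,78.8),(313.2,78.8),(313,128.8),(255,128.8)],35,pose);print(tob(a),tob(a).mean(0))
print("front",tob(cast("wrist",[(284,170.8)],15,pose)))
q=np.load("pics/w8.npy");pose=(q[:3],q[3:]);im=cv2.imread("pics/w8.png");V=im.max(2)
m=np.zeros(V.shape,bool);m[125:228,460:525]=True;m&=V<60
for i,s,c,r in comps(m,60):
    B=cast("wrist",cv2.boxPoints(r),10,pose);print(s,B[:,:2].ravel())
E
```

```text
[[ -82.492   24.655]
 [ -82.474  -23.678]
 [-121.697  -24.591]
 [-121.722   24.8  ]] [-102.096    0.296]
front [[-159.793   -0.005]]
[ 472  131   42   90 2094] [ 406.55  -232.103  489.91  -240.311  484.392 -261.4    400.181 -254.944]
```

```bash
echo '[[[0, 0, 0, -0.28, 1.82, 0, 1], [0, 0, 0, -0.28, 1.82, 0, 1], [0, 0, 0, -0.28, 1.82, 0, 1], [0, 0, 0, -0.28, 1.82, 0, 1], [0, 0, 0, -0.28, 1.82, 0, 0.5], [0, 0, 0, -0.28, 1.82, 0, 0.5], [0, 0, 0, -0.28, 1.82, 0, 0.5], [0, 0, 0, -0.28, 1.82, 0, 0.5], [0, 0, 0, -0.28, 1.82, 0, 0.5], [0, 0, 0, -0.28, 1.82, 0, 0.5], [0, 0, 0, 0, 0, 0, 0.5], [0, 0, 0, 0, 0, 0, 0.5]]]' | python3 inch.py
python3 - <<'E'
from h import *
im,pose=wpic("w13");print(pose);V=im.max(2).astype(int)
print(proj("wrist",[[410,-252,10],[484,-256,10],[640,-272,8]],pose))
m=np.zeros(V.shape,bool);m[:244,240:330]=True;m&=V<60
for i,s,c,r in comps(m,150): print(s,r,cast("wrist",cv2.boxPoints(r),10,pose)[:,:2].ravel())
for r in (20,40,60,80,100,130,160,190,220,235): print(r,V[r,250:325:3])
E
```

```text
time_s: 21.42
tool_pos: [400.9, -257.4, 134.4]
ee_rot: [-3.141, 0.0, -0.067]
contact_force: [0.3, 0.3, -0.3]
opening: 0.51
gripper_force: 0.0
(array([ 400.862, -257.415,  134.37 ]), array([-3.141,  0.   , -0.067]))
[[277.793 197.268]
 [276.354 118.444]
 [282.203 -90.78 ]]
[265 117  19  58 843] ((274.0281066894531, 145.46022033691406), (17.588172912597656, 56.6820068359375), 1.5481576919555664) [ 434.201 -240.839  485.995 -246.606  484.493 -262.704  432.605 -257.756]
20 [141 142 142 142 215 232 188 192 195 190 191 197 167 140 233 229 229 230
 230 230 230 230 230 231 230]
40 [139 140 140 141 140 142 116 116 118 118 193 196 143 141 230 229 229 229
 230 229 229 230 230 229 230]
60 [138 139 139 139 140 135 113 113 116 115 116 119 119 141 141 142 143 142
 142 206 231 230 230 231 230]
80 [139 137 137 138 138 128 113 113 112 112 116 113 132 139 139 139 138 139
 139 139 139 140 140 140 140]
100 [137 137 137 138 138 123 110 110 110 111 113 109 139 138 139 138 139 138
 139 138 139 140 137 139 140]
130 [136 137 136 137 138  75  56  56  55  54  55  55 139 137 137 138 137 138
 138 138 138 137 138 138 137]
160 [138 139 139 139 141  58  59  60  59  58  58  96 139 138 139 138 139 139
 139 139 139 139 138 138 138]
190 [231 232 193 141 146  69  69  69  68  67  65 135 142 141 140 142 140 140
 140 140 140 141 140 140 139]
220 [231 232 231 232 231 231 231 231 231 231 231 231 230 230 232 235 167 143
 143 143 142 142 142 141 141]
235 [231 231 231 231 231 231 232 231 231 231 231 231 231 231 231 230 231 230
 231 230 230 232 199 139 140]
```

```bash
cat > bar.py <<'E'
from h import *
def barpose(name,c0=274,r0=50,r1=195,z=10,thr=126):
    im=cv2.imread(f"pics/{name}.png");q=np.load(f"pics/{name}.npy");pose=(q[:3],q[3:]);V=im.max(2).astype(int)
    pts=[]
    for r in range(r0,r1):
        a=np.where(V[r,c0-25:c0+25]<thr)[0]
        if len(a)>8: pts.append((c0-25+(a.min()+a.max())/2,r))
    vx,vy,x,y=cv2.fitLine(np.array(pts,np.float32),cv2.DIST_HUBER,0,.01,.01).ravel()
    L=lambda r:(x+(r-y)*vx/vy,r)
    col=[V[r,int(round(L(r)[0]))] for r in range(r0,min(240,r1+40))]
    edge=[r0+i for i in range(len(col)-1) if abs(col[i+1]-col[i])>20]
    w=cast("wrist",[L(r0),L(r1)],z,pose);d=w[0]-w[1]
    return np.arctan2(d[1],d[0]),edge,[cast("wrist",[L(e+.5)],z,pose)[0,:2] for e in edge],[L(e+.5) for e in edge]
if __name__=="__main__": print(barpose("w13"))
E
python3 bar.py; python3 - <<'E'
from h import *
V=cv2.imread("pics/w13.png").max(2);print(V[105:122,274],V[190:210,272])
E
```

```text
(np.float64(-0.0981771959506945), [116, 204, 205], [array([ 485.81 , -254.442]), array([ 403.027, -246.288]), array([ 402.009, -246.188])], [(np.float32(274.5187), 116.5), (np.float32(272.5641), 204.5), (np.float32(272.5419), 205.5)])
[109 109 111 110 110 110 110 110 110 110 112  98  63  53  52  54  55] [ 69  69  70  69  71  71  71  71  72  72  73  72  72  67  88 181 238 234
 231 231]
```

In the tool's units: 35 mm is 1.75, 22 mm is 1.1, 0.031 rad is 0.31.

```bash
echo '[[[0, 0, 0.31, 0, 0, 0, 0.5], [0, 0, 0, 1.1, -0.28, 0, 0.5], [0, 0, 0, 1.1, -0.28, 1.75, 0.5], [0, 0, 0, 0, 0, 1.75, 0.5], [0, 0, 0, 0, 0, 1.75, 0.5], [0, 0, 0, 0, 0, 0.5, 0.5], [0, 0, 0, 0, 0, 0, 0.5], [0, 0, 0, 0, 0, 0, 0.5]]]' | python3 inch.py
python3 - <<'E'
from h import *
go([446,-250.5,2],[np.pi,0,-0.098])
E
```

```text
time_s: 22.13
tool_pos: [446.2, -247.5, 20.7]
ee_rot: [-3.141, 0.0, -0.093]
contact_force: [0.3, 0.2, -0.5]
opening: 0.499
gripper_force: 0.0
rot [-0.     0.     0.005] trans now-frame [ 0.073  3.029 18.739] target-frame [ 0.084  3.026 18.739]
```

In the tool's units: 9 mm is 0.45, 3 mm is 0.15, 0.005 rad is 0.05.

```bash
echo '[[[0, 0, 0.05, 0, 0.15, 0.45, 0.5], [0, 0, 0, 0, 0, 0.45, 0.5], [0, 0, 0, 0, 0, 0, 0.5], [0, 0, 0, 0, 0, 0, 0], [0, 0, 0, 0, 0, 0, 0], [0, 0, 0, 0, 0, 0, 0], [0, 0, 0, 0, 0, 0, 0], [0, 0, 0, 0, 0, 0, 0], [0, 0, 0, 0, 0, 0, 0], [0, 0, 0, 0, 0, 0, 0]]]' | python3 inch.py 60
python3 - <<'E'
from h import *
im,p=wpic("w14");print(p)
R=Ro.from_euler("xyz",p[1])
print(R.inv().apply(np.array([[640.5,-270,5],[520.6,-257.8,0],[485.8,-254.4,10]])-p[0]))
E
```

```text
time_s: 22.97
tool_pos: [445.5, -251.1, 2.6]
ee_rot: [3.141, -0.0, -0.099]
contact_force: [-1.1, -0.3, 2.4]
opening: 0.185
gripper_force: 60.0
(array([ 445.476, -251.059,    2.554]), array([ 3.141, -0.   , -0.099]))
[[195.942  -0.464  -2.364]
 [ 75.421  -0.732   2.585]
 [ 40.46   -0.666  -7.43 ]]
```

```bash
cat >> h.py <<'E'
def pry(b,zb,th,y=0):
    "target for TCP at board (b,y), zb above board, bar handle-up th"
    R=Ro.from_euler("z",BY)*Ro.from_euler("x",np.pi)*Ro.from_euler("y",-th)
    return np.r_[tow([b,y])[0],zb+15],R.as_euler("xyz")
E
echo '[[[0, 0, 0, 0, 0, -2, 0], [0, 0, 0, 0, 0, -2, 0], [0, 0, 0, 0, 0, -2, 0], [0, 0, -0.36, -0.24, -1.785, -0.25, 0], [0, 0, 0, -0.24, -1.785, -0.25, 0], [0, 0, 0, -0.24, -1.785, 0, 0], [0, 0, 0, -0.24, -1.785, 0, 0], [0, 0, 0, -0.24, -1.785, 0, 0], [0, 0, 0, -0.24, -1.785, 0, 0], [0, 0, 0, -0.24, -1.785, 0, 0], [0, 0, 0, -0.24, -1.785, 0, 0], [0, 0, 0, -0.24, -1.785, 0, 0], [0, 0, 0, -0.24, -1.785, 0, 0], [0, 0, 0, 0, 0, 0, 0], [0, -1.1, 0, 0, 0, 0, 0], [0, -1.1, 0, 0, 0, 0, 0], [0, -1.1, 0, 0, 0, 0, 0], [0, 0, 0, 0, 0, 0, 0], [0, 0, 0, 0, 0, 0, 0]]]' | python3 inch.py
python3 - <<'E'
from h import *
go(*pry(-253.7,117,0.33)); print(robot.read_state()["joint_positions"])
im,p=wpic("w15");im2=robot.grab_frame("top");cv2.imwrite("pics/t3.png",im2)
R=Ro.from_euler("xyz",p[1])
print(proj("wrist",p[0]+R.apply([[196,0,-1],[40.5,0,-7.4]]),p),proj("wrist",R.apply([[196,0,-1]])+p[0],p))
V=im.max(2).astype(int)
for r in (20,40,60,80,100,150,200): print(r,V[r,245:325:3])
E
```

```text
time_s: 24.6
tool_pos: [421.5, 108.1, 130.8]
ee_rot: [3.141, 0.331, -0.064]
contact_force: [-0.3, 0.6, -2.9]
opening: 0.189
gripper_force: 60.0
rot [ 0.     0.001 -0.001] trans now-frame [-1.376 -0.378 -0.784] target-frame [-1.375 -0.379 -0.785]
[0.048 0.476 1.655 0.037 1.339 1.668]
[[ 285.028 -191.203]
 [ 284.407  191.045]] [[ 285.028 -191.203]]
20 [133 132 131 132 132 130 129 171 173 171 177 168 110 112 113 111 113 114
 109 108 129 128 127 128 127 127 127]
40 [128 127 127 127 124 125 124 147 114 114 115 117 113 113 113 113 112 114
 109 111 123 122 124 123 123 123 124]
60 [230 231 230 233 140 142 142 113 117 117 116 118 115 114 114 114 115 115
 110 208 229 228 230 135 137 136 137]
80 [231 231 231 231 201 143 144 114 119 119 118 120 115 116 117 116 117 118
 108 217 229 229 225 134 139 139 138]
100 [232 231 231 231 231 231 232 113 121 119 118 121 116 117 119 118 118 119
 108 228 230 234 136 139 139 139 139]
150 [231 231 232 232 232 231 232 146 120 123 120 122 119 119 121 121 120 121
 113 234 230 230 230 230 230 230 230]
200 [231 231 231 231 231 230 232 151  75  74  75  74  73  72  74  72  73  71
  74 233 230 230 230 230 230 230 230]
```

```bash
echo '[[[0, 0, 0, -0.07, -0.02, 0.5, 0], [0, 0, 0, 0, 0, 0.5, 0], [0, 0, 0, 0, 0, 0.45, 0], [0, 0, 0, 0, 0, 0, 0], [0, 0, 0, 0, 0, 0, 0]]]' | python3 inch.py
python3 - <<'E'
from h import *
go(*pry(-263.4,88.7,0.33))
im=robot.grab_frame("scene");cv2.imwrite("pics/s3.png",im)
p=proj("scene",[np.r_[tow([-102,0])[0],43]])[0].astype(int);print(p)
cv2.imwrite("pics/s3c.png",cv2.resize(im[max(0,p[1]-70):p[1]+70,p[0]-110:p[0]+90],None,fx=3.8,fy=3.8,interpolation=cv2.INTER_CUBIC))
E
```

```text
time_s: 25.12
tool_pos: [410.1, 109.6, 105.6]
ee_rot: [3.141, 0.33, -0.063]
contact_force: [0.4, -0.3, -2.3]
opening: 0.184
gripper_force: 60.0
rot [ 0. -0. -0.] trans now-frame [1.359 0.346 1.546] target-frame [1.36  0.346 1.545]
[231 196]
```

```bash
echo '[[[0, 0, 0, 0.5, 0.015, 0.05, 0], [0, 0, 0, 0.5, 0, 0, 0], [0, 0, 0, 0.5, 0, 0, 0], [0, 0, 0, 0.4, 0, 0, 0], [0, 0, 0, 0.3, 0, 0, 0], [0, 0, 0, 0.2, 0, 0, 0], [0, 0, 0, 0, 0, 0, 0], [0, 0, 0, 0, 0, 0, 0]]]' | python3 inch.py
python3 - <<'E'
from h import *
go(*pry(-206.6,69.3,0.33))
E
```

```text
time_s: 25.83
tool_pos: [455.7, 106.4, 88.6]
ee_rot: [3.141, 0.33, -0.063]
contact_force: [0.5, -0.6, -2.1]
opening: 0.184
gripper_force: 60.0
rot [ 0.  0. -0.] trans now-frame [12.598  0.009  0.21 ] target-frame [12.598  0.012  0.212]
```

```bash
echo '[[[0, 0, 0, 0.2, 0, 0, 0], [0, 0, 0, 0.2, 0, 0, 0], [0, 0, 0, 0.2, 0, 0, 0], [0, 0, 0, 0, 0, 0, 0], [0, 0, 0, 0, 0, 0, 0]]]' | python3 inch.py
python3 - <<'E'
from h import *
go(*pry(-206.6,69.3,0.33))
im=robot.grab_frame("scene");cv2.imwrite("pics/s4.png",im)
p=proj("scene",[np.r_[tow([-80,0])[0],43]])[0].astype(int);print(p)
a=im[p[1]-45:p[1]+55,max(0,p[0]-80):p[0]+60];cv2.imwrite("pics/s4c.png",cv2.resize(a,None,fx=5.5,fy=5.5,interpolation=cv2.INTER_CUBIC))
E
```

```text
time_s: 26.25
tool_pos: [467.1, 105.7, 84.8]
ee_rot: [3.141, 0.33, -0.063]
contact_force: [0.6, 0.0, -2.3]
opening: 0.187
gripper_force: 60.0
rot [-0. -0. -0.] trans now-frame [0.53 0.02 0.3 ] target-frame [0.53 0.02 0.3 ]
[237 195]
```

View pics/s4c.png

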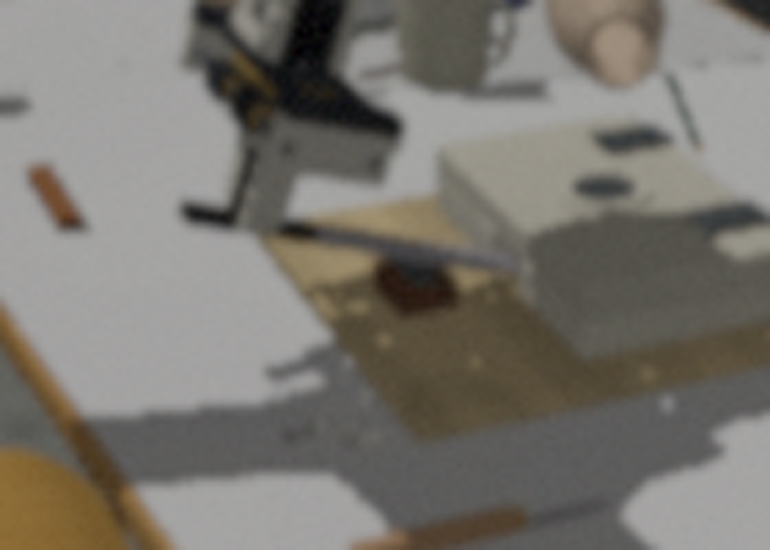

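The bar rests handle-up over the round and enters the notch (crop ~(515,265)); the block stands underneath at (415,285). I'll lever in stages and watch the force.

In the tool's units: 2 mm is 0.1, 5.8 mm is 0.29, 0.05 rad is 0.5.

```bash
echo '[[[0, 0, 0, 0, 0, 0.1, 0], [0, 0.5, 0, -0.025, 0, 0.29, 0], [0, 0.5, 0, -0.025, 0, 0.29, 0], [0, 0.5, 0, -0.025, 0, 0.29, 0], [0, 0.5, 0, -0.025, 0, 0.29, 0], [0, 0.5, 0, -0.025, 0, 0.29, 0], [0, 0.5, 0, -0.025, 0, 0.29, 0], [0, 0, 0, 0, 0, 0, 0], [0, 0, 0, 0, 0, 0, 0]]]' | python3 inch.py
python3 - <<'E'
from h import *
s=robot.read_state();print(tob(s["tool_pos"]),s["wrist_torque"])
np.save("pics/t4",robot.grab_frame("top"))
E
```

```text
time_s: 27.05
tool_pos: [458.4, 106.4, 51.6]
ee_rot: [-3.141, 0.023, -0.063]
contact_force: [2.6, -0.7, 7.7]
opening: 0.189
gripper_force: 60.0
[[-215.709    0.264]] [-0.049 -0.156 -0.061]
```

In the tool's units: 5.8 mm is 0.29, -0.5 mm is -0.025, 0.05 rad is 0.5.

```bash
echo '[[[0, 0.5, 0, -0.025, 0, 0.29, 0], [0, 0.5, 0, -0.025, 0, 0.29, 0], [0, 0.5, 0, -0.025, 0, 0.29, 0], [0, 0.5, 0, -0.025, 0, 0.29, 0], [0, 0, 0, 0, 0, 0, 0], [0, 0, 0, 0, 0, 0, 0], [0, 0, 0, 0, 0, 0, 0]]]' | python3 inch.py
cat > mould.py <<'E'
from h import *
s=robot.read_state();print(tob(s["tool_pos"]),s["tool_pos"][2],s["wrist_torque"])
a=robot.grab_frame("top");cv2.imwrite("pics/t5.png",a)
# front top edge of mould in the top view: strongest gradient along board-x lines left of the notch
g0=cv2.cvtColor(cv2.imread("pics/t3.png"),cv2.COLOR_BGR2GRAY).astype(int);g=cv2.cvtColor(a,cv2.COLOR_BGR2GRAY).astype(int)
for y in (80,60,-80):
  for n,im in (("before",g0),("now",g)):
    uv=proj("top",np.array([np.r_[tow([x,y])[0],65] for x in range(-70,0,1)]));v=np.array([cv2.getRectSubPix(im.astype(np.float32),(3,3),tuple(map(float,q))).mean() for q in uv])
    d=np.abs(np.gradient(v));k=np.argsort(d)[-3:];print(y,n,k-70,d[k].round(1))
E
python3 mould.py
```

```text
time_s: 27.68
tool_pos: [458.0, 106.7, 28.8]
ee_rot: [-3.14, -0.177, -0.064]
contact_force: [0.1, 0.4, 15.3]
opening: 0.183
gripper_force: 60.0
[[-216.123    0.507]] 28.83414142219058 [ 0.116 -0.019 -0.078]
80 before [-23 -24 -25] [7.2 7.4 7.4]
80 now [-20 -21 -22] [2.4 2.8 2.9]
60 before [-22 -21 -20] [7.2 7.3 7.4]
60 now [-19 -21 -20] [2.1 2.5 2.5]
-80 before [-48 -46 -47] [0.6 0.7 0.7]
-80 now [-20 -22 -21] [2.4 2.9 2.9]
```

```bash
echo '[[[0, 0.5, 0, -0.025, 0, 0.29, 0], [0, 0.5, 0, -0.025, 0, 0.28, 0], [0, 0, 0, 0, 0, 0, 0], [0, 0, 0, 0, 0, 0, 0], [0, 0, 0, 0, 0, 0, 0], [0, 0, 0, 0, 0, 0, 0], [0, 0, 0, 0, 0, 0, 0]]]' | python3 inch.py
python3 mould.py
```

```text
time_s: 28.32
tool_pos: [454.4, 106.7, 17.3]
ee_rot: [3.138, -0.258, -0.063]
contact_force: [-9.2, -1.6, 3.5]
opening: 0.186
gripper_force: 60.0
[[-219.723    0.249]] 17.346567023746196 [-0.074  1.661 -0.187]
80 before [-23 -24 -25] [7.2 7.4 7.4]
80 now [-17 -19 -18] [2.4 2.5 2.6]
60 before [-22 -21 -20] [7.2 7.3 7.4]
60 now [-16 -18 -17] [2.  2.1 2.2]
-80 before [-48 -46 -47] [0.6 0.7 0.7]
-80 now [-19 -17 -18] [2.5 2.5 2.7]
```

```bash
cat > face.py <<'E'
from h import *
import sys
im,p=wpic(sys.argv[1]);print(p)
hsv=cv2.cvtColor(im,cv2.COLOR_BGR2HSV)
zs=np.arange(-20,100,2.5)
for y in map(int,sys.argv[2:]):
    uv=proj("wrist",[np.r_[tow([-40,y])[0],15+z] for z in zs],p)
    print(y,uv[0],uv[-1]);o=[]
    for z,(u,v) in zip(zs,uv):
        u,v=int(round(u)),int(round(v))
        if 0<=u<560 and 0<=v<420: o.append(f"{z:g}:{hsv[v,u,1]}/{hsv[v,u,2]}")
    print(" ".join(o))
E
python3 face.py w16 70 -70
python3 - <<'E'
from h import *
R=robot.camera_model("top");print(-R["R"].T@R["t"])
E
```

```text
(array([454.403, 106.67 ,  17.345]), array([ 3.138, -0.258, -0.063]))
70 [177.572 -22.171] [  11.786 -390.873]

-70 [390.744 -21.977] [ 561.645 -388.889]

[ 331.454  -77.767 1450.813]
```

```bash
python3 - <<'E'
from h import *
ims=[cv2.cvtColor(cv2.imread(f"pics/{n}.png"),cv2.COLOR_BGR2HSV).astype(np.float32) for n in ("top0","t3","t5")]
xs=np.arange(-70,130,4)
for ys in (range(60,101,4),range(-100,-59,4)):
  for n,im in zip(("top0","t3","t5"),ims):
    P=np.array([[np.r_[tow([x,y])[0],65] for x in xs] for y in ys]).reshape(-1,3);uv=proj("top",P).astype(np.float32)
    v=cv2.remap(im,uv[:,0].copy(),uv[:,1].copy(),cv2.INTER_LINEAR).reshape(len(ys),len(xs),3).mean(0)
    print(ys[0],n,"S",v[:,1].astype(int),"V",v[:,2].astype(int),sep="\n")
E
```

```text
60
top0
S
[80 80 80 81 81 79 62 28 21 20 21 20 21 21 21 20 20 20 20 22 21 21 21 20
 20 20 20 21 20 20 20 21 20 20 16 20 20 20 22 21 21 20 22 21 20 21 28 64
 74 41]
V
[130 129 128 125 122 121 111 100 106 125 135 135 135 135 135 135 135 135
 135 135 135 135 135 135 135 136 136 136 135 135 135 135 134 127 102  86
  85  85  84  85  85  85  84  85  84  84  83 102 129 132]
60
t3
S
[19 19 19 19 19 19 19 20 19 20 21 22 21 20 20 19 20 20 20 21 20 20 20 20
 20 20 20 20 20 20 20 19 19 19 15 19 21 20 21 20 22 21 20 20 20 22 29 62
 73 40]
V
[105 102  99  97  95  92  89  86  81  76  70  80 120 141 143 142 142 142
 142 142 142 142 142 143 143 143 143 143 143 143 143 142 142 134 108  91
  90  90  90  90  91  90  89  90  90  89  89 108 136 140]
60
t5
S
[80 79 79 80 80 80 80 79 65 32 21 21 21 20 21 21 21 20 20 19 20 20 20 20
 20 21 21 21 20 21 21 21 20 20 21 21 21 18 17 20 23 22 21 22 22 22 20 22
 29 23]
V
[133 133 132 128 125 126 128 129 125 114 115 119 110 122 134 133 133 132
 132 132 132 132 132 132 132 132 133 132 132 133 133 133 132 132 132 131
 128 108  83  80  80  81  82  81  81  82  83  82  88
[... 417 characters left out ...]
3 22 23 22 21 23 21 22 22 23 23 23 22 21 22
 22 23 22 21 20 20 20 20 19 19 13 20 21 22 22 22 21 19 21 21 20 22 21 61
 72 40]
V
[ 87  91  94  95  95  93  89  78  74  76  78  79  79  78  78  78  78  79
  78  78  79  78  79  80  80  86 106 131 140 140 139 139 139 130  99  82
  82  82  83  82  82  81  82  81  79  76  62  94 140 143]
-100
t5
S
[80 79 79 79 80 80 80 78 64 32 22 21 22 20 20 20 20 21 21 21 20 20 20 20
 20 20 20 20 21 20 21 21 20 21 20 21 20 16 18 20 21 21 22 23 23 22 21 20
 23 16]
V
[134 133 133 130 127 128 129 131 127 114 116 118 108 121 132 131 131 131
 130 130 130 130 130 130 130 130 131 132 131 132 132 131 130 130 130 129
 126 103  80  77  76  75  74  73  74  74  75  75  78 106]
```

By the top camera, the mould is at about 0.18 rad. I'll hold it with firm pressure so the lever step counts beyond doubt.

In the tool's units: 3 mm is 0.15, 1 mm is 0.05, -0.03 rad is -0.3.

```bash
echo '[[[0, -0.3, 0, 0.15, 0, 0, 0], [0, 0, 0, 0, 0, 0.075, 0], [0, 0, 0, 0, 0, 0.05, 0], [0, 0, 0, 0, 0, 0, 0], [0, 0, 0, 0, 0, 0, 0], [0, 0, 0, 0, 0, 0, 0]]]' | python3 inch.py
python3 mould.py | head -1
```

```text
time_s: 28.92
tool_pos: [454.9, 106.6, 15.7]
ee_rot: [3.138, -0.223, -0.063]
contact_force: [-23.1, 0.4, 19.1]
opening: 0.184
gripper_force: 60.0
[[-219.216    0.163]] 15.69676122169921 [ 0.041  2.837 -0.137]
```

```bash
echo '[[[0, -0.5, 0, 0.025, 0, -0.285, 0], [0, -0.5, 0, 0.025, 0, -0.285, 0], [0, -0.5, 0, 0.025, 0, -0.285, 0], [0, -0.5, 0, 0.025, 0, -0.285, 0], [0, -0.5, 0, 0.025, 0, -0.285, 0], [0, -0.5, 0, 0.025, 0, -0.285, 0], [0, 0, 0, 0, 0, -0.075, 0], [0, 0, 0, -0.5, 0, 0, 0], [0, 0, 0, -0.5, 0, 0, 0], [0, 0, 0, -0.6, 0, 0, 0], [0, 0, 0, -0.6, 0, 0, 0], [0, 0, 0, 0, 0, 0, 0], [0, 0, 0, 0, 0, 0, 0]]]' | python3 inch.py
python3 mould.py
```

```text
time_s: 30.05
tool_pos: [416.8, 109.8, 55.4]
ee_rot: [3.14, 0.064, -0.063]
contact_force: [-1.1, 0.8, 0.4]
opening: 0.186
gripper_force: 60.0
[[-257.504    1.018]] 55.3624804860427 [0.102 0.033 0.052]
80 before [-23 -24 -25] [7.2 7.4 7.4]
80 now [-17 -19 -18] [2.3 2.4 2.5]
60 before [-22 -21 -20] [7.2 7.3 7.4]
60 now [-16 -18 -17] [2.1 2.1 2.3]
-80 before [-48 -46 -47] [0.6 0.7 0.7]
-80 now [-67 -65 -66] [5.1 5.3 5.5]
```

The manual's scale: shifts go in units of 20 mm and turns go in units of 0.1 rad. Converting my numbers, 36 mm is 1.8, -30 mm is -1.5, 0.064 rad is 0.64.

```bash
echo '[[[0, 0, 0, 0, 0, -0.5, 0], [0, 0, 0, -0.75, 0, -0.75, 0], [0, 0.64, 0, 0, 0, -1.5, 0], [0, 0, 0, 0, 0, -1.5, 0], [0, 0, 0, 0, 0, 0, 0], [0, 0, 0, 0.35, 1.8, 0, 0], [0, 0, 0, 0.35, 1.8, 0, 0], [0, 0, 0, 0.35, 1.8, 0, 0], [0, 0, 0, 0.35, 1.8, 0, 0], [0, 0, 0, 0.35, 1.8, 0, 0], [0, 0, 0, 0.35, 1.8, 0, 0], [0, 0, 0, 0.35, 1.8, 0, 0], [0, 0, 0, 0.35, 1.8, 0, 0], [0, 0, 0, 0.35, 1.8, 0, 0], [0, 0, 0, 0.35, 1.8, 0, 0], [0, 0, 0.35, 0, 0, 0, 0], [0, 0, 0, 0, 0, 0, 0], [0, 0, 0, 0, 0, 0, 0]]]' | python3 inch.py
python3 - <<'E'
from h import *
go([446,-251,4],[np.pi,0,-0.098])
im,p=wpic("w17")
V=im.max(2).astype(int);print(proj("wrist",p[0]+Ro.from_euler("xyz",p[1]).apply([[40.5,0,-7.4]]),p))
for r in (60,150,190,200,210,230): print(r,V[r,250:322:3])
E
```

```text
time_s: 31.6
tool_pos: [452.3, -253.0, 140.5]
ee_rot: [3.141, 0.003, -0.099]
contact_force: [-0.8, 0.6, -3.0]
opening: 0.183
gripper_force: 60.0
rot [ 0.     0.003 -0.001] trans now-frame [ -6.13   -1.455 136.534] target-frame [ -6.497  -1.412 136.518]
[[284.38 190.8 ]]
60 [232 230 230 231 230 223 178 190 187 190 189 183 186 186 186 188 188 151
 232 229 229 228 229 234]
150 [136 138 137 137 138 138 101 108 106 107 107 105 107 108 110 109 105 123
 137 137 137 137 138 136]
190 [136 136 138 137 137 139  51  64  61  61  63  60  63  63  61  61  49 130
 137 136 136 137 136 136]
200 [138 137 137 137 137 140  54  55  56  55  56  53  53  53  54  53  52 123
 137 137 137 136 137 137]
210 [136 136 137 137 137 139  54  56  55  55  54  55  53  54  53  53  50 129
 137 137 136 136 136 136]
230 [229 228 229 229 228 235  55  54  55  55  55  53  52  52  55  51  50 139
 137 137 135 136 136 136]
```

Bar still held straight. I'll put it down on the table.

In the tool's units: 35 mm is 1.75, 30 mm is 1.5.

```bash
echo '[[[0, 0, 0, -0.3, 0, 1.5, 0], [0, 0, 0, 0, 0, 1.75, 0], [0, 0, 0, 0, 0, 1.75, 0], [0, 0, 0, 0, 0, 1.1, 0], [0, 0, 0, 0, 0, 0, 0], [0, 0, 0, 0, 0, 0.3, 0], [0, 0, 0, 0, 0, 0.2, 0], [0, 0, 0, 0, 0, 0.1, 0], [0, 0, 0, 0, 0, 0, 0], [0, 0, 0, 0, 0, 0, 0]]]' | python3 inch.py
```

```text
time_s: 32.48
tool_pos: [447.2, -253.1, 8.7]
ee_rot: [3.139, -0.001, -0.098]
contact_force: [-0.2, 0.8, -2.0]
opening: 0.188
gripper_force: 60.0
```

```bash
echo '[[[0, 0, 0, 0, 0, 0.15, 0], [0, 0, 0, 0, 0, 0.1, 0], [0, 0, 0, 0, 0, 0.05, 0], [0, 0, 0, 0, 0, 0, 0], [0, 0, 0, 0, 0, 0, 0.5], [0, 0, 0, 0, 0, 0, 0.5], [0, 0, 0, 0, 0, 0, 0.5], [0, 0, 0, 0, 0, 0, 0.5], [0, 0, 0, 0, 0, 0, 0.5], [0, 0, 0, 0, 0, -1, 0.5], [0, 0, 0, 0, 0, -2, 0.6], [0, 0, 0, 0, 0, -2, 0.8], [0, 0, 0, 0, 0, 0, 0.8]]]' | python3 inch.py
```

```text
time_s: 33.57
tool_pos: [450.1, -255.1, 108.4]
ee_rot: [3.133, -0.009, -0.098]
contact_force: [0.8, -0.6, -0.0]
opening: 0.668
gripper_force: 0.0
```

In the tool's units: -36 mm is -1.8, -3 mm is -0.15, -0.035 rad is -0.35.

```bash
echo '[[[0, 0, -0.35, 0, 0, 0, 1], [0, 0, 0, 0.03, -1.8, -0.15, 1], [0, 0, 0, 0.03, -1.8, -0.15, 1], [0, 0, 0, 0.03, -1.8, -0.15, 1], [0, 0, 0, 0.03, -1.8, -0.15, 1], [0, 0, 0, 0.03, -1.8, -0.15, 1], [0, 0, 0, 0.03, -1.8, -0.15, 1], [0, 0, 0, 0.03, -1.8, -0.15, 1], [0, 0, 0, 0.03, -1.8, -0.15, 1], [0, 0, 0, 0.03, -1.8, -0.15, 1], [0, 0, 0, 0.03, -1.8, -0.15, 1], [0, 0, 0, 0, 0, 0, 1], [0, 0, 0, 0, 0, 0, 1]]]' | python3 inch.py
cat > ful2.py <<'E'
from h import *
import sys
im,pose=wpic(sys.argv[1]);print(pose)
hsv=cv2.cvtColor(im,cv2.COLOR_BGR2HSV);H,S,V=[hsv[...,i].astype(int) for i in range(3)]
g=np.r_[tow([-102,0])[0],35];c=proj("wrist",[g],pose)[0].astype(int)
x0,y0=c[0]-60,c[1]-45;sub=im[y0:c[1]+45,x0:c[0]+60].max(2)
m=sub<82
for i,s,cc,r in comps(m,200):
    r=((r[0][0]+x0,r[0][1]+y0),r[1],r[2]);B=cast("wrist",cv2.boxPoints(r),35,pose);e=[B[(k+1)%4]-B[k] for k in range(2)]
    print(s,r,[(np.hypot(*v[:2]).round(1),np.arctan2(v[1],v[0]).round(3)) for v in e],"world",B.mean(0),"board",tob(B).mean(0))
np.set_printoptions(linewidth=200);print(c,sub[::6,::5])
E
python3 ful2.py w18
```

```text
time_s: 34.65
tool_pos: [475.5, 107.9, 131.0]
ee_rot: [3.14, 0.001, -0.06]
contact_force: [-0.5, -0.8, -0.6]
opening: 1.0
gripper_force: 0.0
(array([475.505, 107.939, 130.98 ]), array([ 3.14 ,  0.001, -0.06 ]))
[  31   32   59   39 1401] ((np.float64(287.0), np.float64(104.0)), (38.0, 58.0), 90.0) [(np.float64(46.7), np.float64(-1.63)), (np.float64(29.3), np.float64(3.112))] world [567.675  99.838  35.   ] board [-106.271    0.549]
[287  98] [[214 214 213 214 213 213 213 213 212 212 213 212 213 212 213 213 212 212 212 212 212 125 125 126]
 [218 217 218 217 218 218 218 218 217 217 218 217 217 217 217 217 217 217 216 216 218 127 127 127]
 [225 224 224 224 224 224 223 224 224 225 224 223 225 222 223 223 222 223 223 222 223 133 132 132]
 [229 230 229 230 229 229 225 214 131 131 128 130 129 128 128 124 129 132 137 203 136 136 137 135]
 [229 230 229 228 229 228 117 113 101 123 110 120 119 119 118 118 119 119  99 137 134 136 135 135]
 [225 225 225 225 225 225  84  89  88  87  85  85 119 117 116 117 115 116  96 133 132 133 131 132]
 [226 226 226 226 225 230  81  82  81  78  76  83  87  86  86  84  86  75  99 132 132 132 133 132]
 [228 227 229 229 228 145  84  83  80  79  78  76  76  75  91  75  74  74 101 135 135 134 134 135]
 [220 219 220 220 220 185  87  81  78  76  76  74  72  72  70  71  71  71 111 131 129 130 131 131]
 [223 222 223 223 222 190  89  80  77  76  75  71  71  70  68  69  68  68 117 130 132 131 132 131]
 [225 225 225 225 225 230  98  92  88  88  86  85  83  83  82  82  82  83 119 134 134 133 134 133]
 [226 226 226 225 226 230 101  93  90  90  87  87  87  85  85  84  82  81 124 135 135 135 134 135]
 [228 228 228 228 228 231 141 130 131 129 130 130 128 128 129 128 128 128 137 137 136 138 136 137]
 [224 223 224 224 224 226 137 136 137 136 136 136 136 135 134 136 135 135 136 135 136 136 138 135]
 [225 225 225 225 226 194 139 138 137 138 136 137 137 136 136 138 138 138 137 137 138 137 137 139]]
```

In the tool's units: 25 mm is 1.25, 20 mm is 1, 0.003 rad is 0.03.

```bash
echo '[[[0, 0, 0.03, 1.6, 0.05, 0, 1], [0, 0, 0, 1.6, 0.05, 0, 1], [0, 0, 0, 1.6, 0.05, 1, 1], [0, 0, 0, 0, 0, 1.5, 1], [0, 0, 0, 0, 0, 1.25, 1], [0, 0, 0, 0, 0, 0, 1], [0, 0, 0, 0, 0, 0, 1]]]' | python3 inch.py
python3 - <<'E'
from h import *
go(np.r_[tow([-102,0])[0],20],[np.pi,0,-0.063])
E
```

```text
time_s: 35.28
tool_pos: [570.2, 95.3, 54.9]
ee_rot: [3.139, 0.005, -0.069]
contact_force: [-0.2, 0.4, 0.1]
opening: 1.001
gripper_force: 0.0
rot [ 0.002  0.005 -0.006] trans now-frame [ 1.657 -3.88  34.873] target-frame [ 1.513 -3.793 34.889]
```

In the tool's units: 17 mm is 0.85, 16 mm is 0.8, -0.005 rad is -0.05.

```bash
echo '[[[0, 0, -0.05, 0.08, -0.19, 0.85, 1], [0, 0, 0, 0, 0, 0.8, 1], [0, 0, 0, 0, 0, 0, 1], [0, 0, 0, 0, 0, 0, 0.3], [0, 0, 0, 0, 0, 0, 0.3], [0, 0, 0, 0, 0, 0, 0.3], [0, 0, 0, 0, 0, 0, 0.3], [0, 0, 0, 0, 0, 0, 0.3], [0, 0, 0, 0, 0, 0, 0.3], [0, 0, 0, 0, 0, 0, 0.3], [0, 0, 0, 0, 0, 0, 0.3], [0, 0, 0, 0, 0, 0, 0.3], [0, 0, 0, 0, 0, 0, 0.3]]]' | python3 inch.py 35
```

```text
time_s: 36.37
tool_pos: [573.1, 100.2, 23.3]
ee_rot: [3.14, 0.001, -0.062]
contact_force: [-0.9, -3.9, 5.3]
opening: 0.538
gripper_force: 35.0
```

```bash
echo '[[[0, 0, 0, 0, 0, -1, 0.3], [0, 0, 0, -0.25, 0, -1.25, 0.3], [0, 0, 0, -1.2, 1.38, 0, 0.3], [0, 0, 0, -1.2, 1.38, 0, 0.3], [0, 0, 0, -1.2, 1.38, 0, 0.3], [0, 0, 0, -1.2, 1.38, 0, 0.3], [0, 0, 0, -1.2, 1.38, 0, 0.3], [0, 0, 0, 0, 0, 0, 0.3], [0, 0, 0, 0, 0, 1.25, 0.3], [0, 0, 0, 0, 0, 1, 0.3], [0, 0, 0, 0, 0, 0.25, 0.3], [0, 0, 0, 0, 0, 0, 0.3], [0, 0, 0, 0, 0, 0, 0.3]]]' | python3 inch.py
```

```text
time_s: 37.45
tool_pos: [439.7, -29.3, 18.3]
ee_rot: [3.14, 0.002, -0.061]
contact_force: [0.5, 0.7, -3.3]
opening: 0.543
gripper_force: 35.0
```

```bash
echo '[[[0, 0, 0, 0, 0, 0.25, 0.3], [0, 0, 0, 0, 0, 0.2, 0.3], [0, 0, 0, 0, 0, 0.075, 0.3], [0, 0, 0, 0, 0, 0, 0.3], [0, 0, 0, 0, 0, 0, 0.8], [0, 0, 0, 0, 0, 0, 0.8], [0, 0, 0, 0, 0, 0, 0.8], [0, 0, 0, 0, 0, 0, 0.8], [0, 0, 0, 0, 0, 0, 0.8], [0, 0, 0, 0, 0, -1, 0.8], [0, 0, 0, 0, 0, -1.5, 0.8], [0, 0, 0, 0, 0, -1.75, 0.8], [0, 0, 0, 0, 0, -1.75, 0.8], [0, 0, 0, 0, 0, 0, 0.8]]]' | python3 inch.py
```

```text
time_s: 38.62
tool_pos: [443.4, -30.1, 133.5]
ee_rot: [3.138, -0.01, -0.061]
contact_force: [2.9, -0.4, 0.4]
opening: 0.8
gripper_force: 0.0
```

In the tool's units: -39 mm is -1.95, -7 mm is -0.35.

```bash
echo '[[[0, 0, 0, -0.35, -1.95, 0, 0.5], [0, 0, 0, -0.35, -1.95, 0, 0.5], [0, 0, 0, -0.35, -1.95, 0, 0.5], [0, 0, 0, -0.35, -1.95, 0, 0.5], [0, 0, 0, -0.35, -1.95, 0, 0.5], [0, 0, 0, -0.35, -1.95, 0, 0.5], [0, 0, 0, -0.35, -1.95, 0, 0.5], [0, 0, 0, -0.35, -1.95, 0, 0.5], [0, 0, 0, -0.35, -1.95, 0, 0.5], [0, 0, 0, -0.35, -1.95, 0, 0.5], [0, 0, 0, 0, 0, 0, 0.5], [0, 0, 0, 0, 0, 0, 0.5]]]' | python3 inch.py
cat > bat.py <<'E'
from h import *
import sys
im,pose=wpic(sys.argv[1]);print(pose)
hsv=cv2.cvtColor(im,cv2.COLOR_BGR2HSV);H,S,V=[hsv[...,i].astype(int) for i in range(3)]
m=(S>90)&((H<14)|(H>172));m[246:]=False
for i,s,c,r in comps(m,300):
    B=cast("wrist",cv2.boxPoints(r),12,pose);e=[B[(k+1)%4]-B[k] for k in range(2)]
    print(s,[(np.hypot(*v[:2]).round(1),np.arctan2(v[1],v[0]).round(3)) for v in e],B.mean(0),"board",tob(B).mean(0))
E
python3 bat.py w19
python3 - <<'E'
from h import *
im=robot.grab_frame("top");cv2.imwrite("pics/t6.png",im);hsv=cv2.cvtColor(im,cv2.COLOR_BGR2HSV).astype(int)
m=(hsv[...,1]>110)&((hsv[...,0]<16));m[:240]=False;m[290:]=False
for i,s,c,r in comps(m,60): print(s,c,cast("top",c,12))
E
```

```text
time_s: 39.62
tool_pos: [393.0, 365.8, 126.4]
ee_rot: [3.139, 0.002, -0.058]
contact_force: [0.0, -0.5, 0.3]
opening: 0.503
gripper_force: 0.0
(array([393.005, 365.793, 126.41 ]), array([ 3.139,  0.002, -0.058]))
[ 222  170  105   18 1622] [(np.float64(16.0), np.float64(-0.113)), (np.float64(96.6), np.float64(-1.629))] [422.126 373.13   12.   ] board [-268.737  264.134]
```

In the tool's units: -29 mm is -1.45, 28.6 mm is 1.43, -0.121 rad is -1.21.

```bash
echo '[[[0, 0, -1.21, 0, 0, 0, 0.5], [0, 0, -1.21, 0, 0, 0, 0.5], [0, 0, -1.21, 0, 0, 0, 0.5], [0, 0, -1.21, 0, 0, 0, 0.5], [0, 0, -1.21, 0, 0, 0, 0.5], [0, 0, -1.21, 0, 0, 0, 0.5], [0, 0, -1.21, 0, 0, 0, 0.5], [0, 0, -1.21, 0, 0, 0, 0.5], [0, 0, -1.21, 0, 0, 0, 0.5], [0, 0, -1.21, 0, 0, 0, 0.5], [0, 0, -1.21, 0, 0, 0, 0.5], [0, 0, -1.21, 0, 0, 0, 0.5], [0, 0, -1.19, 0, 0, 0, 0.5], [0, 0, 0, -1.45, 1.43, 0, 0.5], [0, 0, 0, 0, 0, 0, 0.5], [0, 0, 0, 0, 0, 0, 0.5]]]' | python3 inch.py
python3 bat.py w20; python3 - <<'E'
from h import *
go([419.9,335.2,2.5],[np.pi,0,1.513])
E
```

```text
time_s: 41.05
tool_pos: [422.1, 331.0, 127.3]
ee_rot: [-3.141, 0.002, 1.504]
contact_force: [-0.3, -0.2, 0.5]
opening: 0.495
gripper_force: 0.0
(array([422.086, 330.969, 127.274]), array([-3.141,  0.002,  1.504]))
[ 272  110   19  107 1847] [(np.float64(15.9), np.float64(-0.067)), (np.float64(97.4), np.float64(-1.631))] [421.899 373.724  12.   ] board [-269.001  264.714]
rot [-0.001  0.002 -0.008] trans now-frame [  3.489  -1.446 124.768] target-frame [  3.274  -1.602 124.772]
```

In the tool's units: 35 mm is 1.75, 30 mm is 1.5, -0.008 rad is -0.08.

```bash
echo '[[[0, 0, -0.08, 0.175, -0.075, 1.5, 0.5], [0, 0, 0, 0, 0, 1.75, 0.5], [0, 0, 0, 0, 0, 1.5, 0.5], [0, 0, 0, 0, 0, 0.5, 0.5], [0, 0, 0, 0, 0, 0, 0.5], [0, 0, 0, 0, 0, 0, 0.5]]]' | python3 inch.py
python3 - <<'E'
from h import *
go([419.9,335.6,2.5],[np.pi,0,1.511])
E
```

```text
time_s: 41.6
tool_pos: [419.4, 337.2, 22.9]
ee_rot: [-3.141, 0.002, 1.517]
contact_force: [-0.7, 0.3, 0.3]
opening: 0.498
gripper_force: 0.0
rot [-0.001  0.002  0.006] trans now-frame [-1.545  0.558 20.357] target-frame [-1.574  0.547 20.355]
```

In the tool's units: 10 mm is 0.5, -1.5 mm is -0.075, 0.006 rad is 0.06.

```bash
echo '[[[0, 0, 0.06, -0.075, 0.025, 0.5, 0.5], [0, 0, 0, 0, 0, 0.5, 0.5], [0, 0, 0, 0, 0, 0, 0.5], [0, 0, 0, 0, 0, 0, 0], [0, 0, 0, 0, 0, 0, 0], [0, 0, 0, 0, 0, 0, 0], [0, 0, 0, 0, 0, 0, 0], [0, 0, 0, 0, 0, 0, 0], [0, 0, 0, 0, 0, 0, 0], [0, 0, 0, 0, 0, 0, 0]]]' | python3 inch.py 35
```

```text
time_s: 42.43
tool_pos: [419.9, 335.5, 2.6]
ee_rot: [-3.141, 0.001, 1.511]
contact_force: [0.1, -0.0, 3.2]
opening: 0.192
gripper_force: 35.0
```

```bash
echo '[[[0, 0, 0, 0, 0, -1.5, 0], [0, 0, 0, 0, 0, -1.5, 0], [0, 0, 1.21, 0, 0, 0, 0], [0, 0, 1.21, 0, 0, 0, 0], [0, 0, 1.21, 0, 0, 0, 0], [0, 0, 1.21, 0, 0, 0, 0], [0, 0, 1.21, 0, 0, 0, 0], [0, 0, 1.21, 0, 0, 0, 0], [0, 0, 1.21, 0, 0, 0, 0], [0, 0, 1.21, 0, 0, 0, 0], [0, 0, 1.21, 0, 0, 0, 0], [0, 0, 1.21, 0, 0, 0, 0], [0, 0, 1.21, 0, 0, 0, 0], [0, 0, 1.21, 0, 0, 0, 0], [0, 0, 1.22, 0, 0, 0, 0], [0, 0, 0, 0, 0, 0, 0], [0, 0, 0, 0, 0, 0, 0]]]' | python3 inch.py
python3 - <<'E'
from h import *
go(np.r_[tow([-143,52])[0],60],[np.pi,0,BY])
E
```

```text
time_s: 43.85
tool_pos: [419.7, 335.4, 62.2]
ee_rot: [3.14, 0.001, -0.059]
contact_force: [-0.3, -0.4, -0.7]
opening: 0.192
gripper_force: 35.0
rot [0.002 0.001 0.004] trans now-frame [125.077 174.847   2.339] target-frame [125.771 174.35    2.178]
```

```bash
echo '[[[0, 0, 0.04, 1.25, 1.75, 0, 0], [0, 0, 0, 1.25, 1.75, 0, 0], [0, 0, 0, 1.25, 1.75, 0, 0], [0, 0, 0, 1.25, 1.75, 0, 0], [0, 0, 0, 1.25, 1.725, 0, 0], [0, 0, 0, 0, 0, 1, 0], [0, 0, 0, 0, 0, 0.75, 0], [0, 0, 0, 0, 0, 0, 0], [0, 0, 0, 0, 0, 0, 0]]]' | python3 inch.py
python3 bat.py w21; python3 - <<'E'
from h import *
go(np.r_[tow([-143,52])[0],19.6],[np.pi,0,BY])
E
```

```text
time_s: 44.6
tool_pos: [529.1, 158.3, 26.9]
ee_rot: [3.139, 0.003, -0.064]
contact_force: [0.4, 0.2, -0.3]
opening: 0.192
gripper_force: 35.0
(array([529.064, 158.293,  26.919]), array([ 3.139,  0.003, -0.064]))
[ 267  100   36  146 4480] [(np.float64(19.4), np.float64(-1.635)), (np.float64(85.9), np.float64(3.095))] [573.341 155.292  12.   ] board [-104.106   56.249]
rot [ 0.002  0.001 -0.001] trans now-frame [4.941 4.934 8.126] target-frame [4.925 4.954 8.123]
```

In the tool's units: 7 mm is 0.35, 5 mm is 0.25.

```bash
echo '[[[0, 0, 0, 0.25, 0.25, 0.35, 0], [0, 0, 0, 0, 0, 0, 0], [0, 0, 0, 0.4, 0, 0, 0], [0, 0, 0, 0.4, 0, 0, 0], [0, 0, 0, 0.4, 0, 0, 0], [0, 0, 0, 0.35, 0, 0, 0], [0, 0, 0, 0.35, 0, 0, 0], [0, 0, 0, 0.35, 0, 0, 0], [0, 0, 0, 0, 0, 0, 0], [0, 0, 0, 0, 0, 0, 0]]]' | python3 inch.py
python3 - <<'E'
from h import *
go(np.r_[tow([-98,52])[0],17.8],[np.pi,0,BY])
q=np.load("pics/w21.npy");pose=(q[:3],q[3:]);R=Ro.from_euler("xyz",pose[1])
print("tip in tool",R.inv().apply(cast("wrist",[(285,100)],pose[0][2]+9.4,pose)-pose[0]))
E
```

```text
time_s: 45.48
tool_pos: [579.4, 150.1, 20.2]
ee_rot: [3.14, 0.001, -0.067]
contact_force: [-0.7, -0.1, -1.0]
opening: 0.191
gripper_force: 35.0
rot [ 0.002  0.001 -0.004] trans now-frame [-0.29  -0.598  2.402] target-frame [-0.291 -0.595  2.403]
tip in tool [[84.848  0.188 -9.658]]
```

```bash
echo '[[[0, 0, 0, 0, 0, 0.075, 0], [0, 0, 0, 0, 0, 0.05, 0], [0, 0, 0, 0, 0, 0, 0], [0, 0, 0, 0, 0, 0, 0.45], [0, 0, 0, 0, 0, 0, 0.45], [0, 0, 0, 0, 0, 0, 0.45], [0, 0, 0, 0, 0, 0, 0.45], [0, 0, 0, 0, 0, 0, 0.45], [0, 0, 0, 0, 0, -0.75, 0.45], [0, 0, 0, -0.75, 0, -1.5, 0.45], [0, 0, 0, -1.5, 0, -2, 0.3], [0, 0, 0, -1.5, 0, -1.5, 0], [0, 0, 0, -1.5, 0, 0, 0], [0, 0, 0, 0, 0, 0, 0], [0, 0, 0, 0, 0, 0, 0]]]' | python3 inch.py
cat > bchk.py <<'E'
from h import *
import sys
im,pose=wpic(sys.argv[1]);print(pose)
hsv=cv2.cvtColor(im,cv2.COLOR_BGR2HSV);H,S,V=[hsv[...,i].astype(int) for i in range(3)]
m=(S>90)&((H<14)|(H>172));m[246:]=False
for i,s,c,r in comps(m,150):
    B=cast("wrist",cv2.boxPoints(r),27,pose);e=[B[(k+1)%4]-B[k] for k in range(2)]
    print(s,[(np.hypot(*v[:2]).round(1),np.arctan2(v[1],v[0]).round(3)) for v in e],"board corners",tob(B).ravel())
E
python3 bchk.py w22
```

```text
time_s: 46.73
tool_pos: [479.3, 157.1, 126.5]
ee_rot: [3.14, 0.0, -0.066]
contact_force: [-1.3, 0.6, -0.2]
opening: 0.137
gripper_force: 0.0
(array([479.303, 157.148, 126.546]), array([ 3.14 ,  0.   , -0.066]))
[ 273    0   23  114 2226] [(np.float64(81.9), np.float64(-0.098)), (np.float64(16.6), np.float64(-1.654))] board corners [-111.938   62.393  -30.077   59.563  -30.409   42.942 -112.338   44.168]
```

```bash
echo '[[[0, 0, 0, 1.8, 0.55, 0, 0], [0, 0, 0, 1.8, 0.55, 0, 0], [0, 0, 0, 1.8, 0.55, 0, 0], [0, 0, 0, 1.8, 0.55, 0, 0], [0, 0, 0, 1.8, 0.4, 0, 0], [0, 0, 0, 0, 0, 1, 0], [0, 0, 0, 0, 0, 0, 0], [0, 0, 0, 0, 0, 0, 0]]]' | python3 inch.py
python3 - <<'E'
from h import *
s=robot.read_state();print(tob(s["tool_pos"]),s["tool_pos"])
E
```

```text
time_s: 47.45
tool_pos: [655.2, 92.6, 103.0]
ee_rot: [3.14, 0.006, -0.067]
contact_force: [0.4, 0.5, -0.7]
opening: 0.006
gripper_force: 0.0
[[-18.431  -1.169]] [655.232  92.594 102.96 ]
```

In the tool's units: 9 mm is 0.45, 6 mm is 0.3.

```bash
echo '[[[0, 0, 0, 0.45, -0.05, 0.3, 0], [0, 0, 0, 0, 0, 0.3, 0], [0, 0, 0, 0, 0, 0.15, 0], [0, 0, 0, 0, 0, 0.1, 0], [0, 0, 0, 0, 0, 0.1, 0], [0, 0, 0, 0, 0, 0.1, 0], [0, 0, 0, 0, 0, 0, 0]]]' | python3 inch.py; echo '[[[0, 0, 0, 0, 0, 0.1, 0], [0, 0, 0, 0, 0, 0.1, 0], [0, 0, 0, 0, 0, 0, 0]]]' | python3 inch.py
```

```text
time_s: 48.03
tool_pos: [663.6, 94.0, 86.8]
ee_rot: [3.14, 0.002, -0.066]
contact_force: [-6.3, 1.1, 12.0]
opening: 0.003
gripper_force: 5.2
time_s: 48.28
tool_pos: [663.4, 94.0, 82.8]
ee_rot: [3.14, 0.003, -0.066]
contact_force: [-7.4, -1.2, 11.2]
opening: 0.003
gripper_force: 5.8
```

```bash
echo '[[[0, 0, 0, 0, 0, 0.1, 0], [0, 0, 0, 0, 0, 0.1, 0], [0, 0, 0, 0, 0, 0.075, 0], [0, 0, 0, 0, 0, 0, 0]]]' | python3 inch.py; echo '[[[0, 0, 0, 0, 0, 0.075, 0], [0, 0, 0, 0, 0, 0, 0]]]' | python3 inch.py; echo '[[[0, 0, 0, 0, 0, 0.075, 0], [0, 0, 0, 0, 0, 0, 0]]]' | python3 inch.py
```

```text
time_s: 48.62
tool_pos: [663.0, 94.0, 77.6]
ee_rot: [3.14, 0.004, -0.066]
contact_force: [-8.1, -0.3, 12.8]
opening: 0.001
gripper_force: 6.0
time_s: 48.78
tool_pos: [663.1, 94.0, 77.4]
ee_rot: [3.14, 0.003, -0.066]
contact_force: [-12.8, 0.3, 20.3]
opening: 0.004
gripper_force: 9.6
time_s: 48.95
tool_pos: [663.0, 94.1, 77.2]
ee_rot: [3.14, 0.003, -0.066]
contact_force: [-15.4, -0.3, 28.3]
opening: 0.004
gripper_force: 13.1
```

```bash
echo '[[[0, 0, 0, 0, 0, -0.15, 0], [0, 0, 0, 0, 0, -0.5, 0], [0, 0, 0, 0, 0, -1.5, 0], [0, 0, 0, -2, 0, -0.5, 0], [0, 0, 0, -2, 0, 0, 0], [0, 0, 0, -2, -0.55, 0, 0], [0, 0, 0, -2, -0.55, 0, 0], [0, 0, 0, -1.5, -0.55, 0, 0], [0, 0, 0, 0, -0.55, 0, 0], [0, 0, 0, 0, 0, 0, 0], [0, 0, 0, 0, 0, 0, 0]]]' | python3 inch.py
python3 bchk.py w23
python3 - <<'E'
from h import *
a=robot.grab_frame("top");cv2.imwrite("pics/t7.png",a)
ims=[cv2.cvtColor(cv2.imread(f"pics/{n}.png"),cv2.COLOR_BGR2HSV).astype(np.float32) for n in ("top0","t5","t7")]
xs=np.arange(-60,-5,3)
for ys in (range(90,111,4),range(-100,-59,4)):
  for n,im in zip(("top0","t5","t7"),ims):
    P=np.array([[np.r_[tow([x,y])[0],65] for x in xs] for y in ys]).reshape(-1,3);uv=proj("top",P).astype(np.float32)
    v=cv2.remap(im,uv[:,0].copy(),uv[:,1].copy(),cv2.INTER_LINEAR).reshape(len(ys),len(xs),3).mean(0)
    print(ys[0],n,"S",v[:,1].astype(int),"V",v[:,2].astype(int))
hsv=cv2.cvtColor(a,cv2.COLOR_BGR2HSV).astype(int);m=((hsv[...,1]>55)&(hsv[...,0]<25)|(hsv[...,2]<60));m[:100]=False;m[292:]=False;m[:,:110]=False;m[:,440:]=False
for i,s,c,r in comps(m,25): print(s,cast("top",c,10)[0,:2],tob(cast("top",c,10))[0])
E
```

```text
time_s: 49.87
tool_pos: [479.5, 150.4, 126.1]
ee_rot: [3.14, -0.001, -0.065]
contact_force: [0.8, -0.6, 0.0]
opening: 0.001
gripper_force: 0.0
(array([479.512, 150.43 , 126.111]), array([ 3.14 , -0.001, -0.065]))
[ 265   13   22  102 1876] [(np.float64(16.2), np.float64(-1.635)), (np.float64(73.7), np.float64(3.079))] board corners [ -38.324   59.729  -38.352   43.571 -112.09    43.509 -112.057   61.052]
90 top0 S [80 80 80 79 75 57 36 26 22 21 21 21 20 20 21 21 20 20 20] V [127 124 122 122 119 110 100 102 115 131 135 135 136 136 136 136 136 136
 136]
90 t5 S [80 80 79 79 80 79 79 71 50 27 22 21 21 22 21 20 21 20 20] V [131 128 126 127 128 129 129 126 120 113 113 115 115 112 123 136 135 134
 134]
90 t7 S [79 80 80 80 78 73 55 33 23 22 21 20 19 20 20 19 20 20 20] V [133 129 128 128 129 127 119 112 114 114 112 126 138 139 139 139 139 139
 139]
-100 top0 S [80 80 81 80 73 51 28 22 21 20 20 20 20 20 20 20 20 20 21] V [128 126 124 123 118 106  98 102 113 129 133 133 133 133 133 133 133 133
 133]
-100 t5 S [79 80 80 80 79 79 78 70 48 27 22 21 21 21 20 20 20 20 20] V [133 131 129 128 130 13
[... 490 characters left out ...]
 163.202] [111.831  77.797]
[218 170  11  10  84] [731.12   95.767] [57.106  6.776]
[427 181  13  16 158] [ 681.8   -592.152] [  51.195 -682.883]
[403 213  15  15 174] [ 579.271 -508.011] [ -56.428 -605.365]
[149 215   4  16  27] [578.938 325.031] [-109.207  226.004]
[143 235  24  57 245] [447.743 315.609] [-239.549  208.341]
[298 238   5  31 126] [ 474.23  -151.086] [-183.732 -255.761]
[436 240   4  23  65] [ 477.609 -589.817] [-152.738 -693.408]
[330 248   7  26 127] [ 450.193 -254.423] [-201.215 -360.406]
[ 385  252   52   28 1170] [ 432.202 -498.603] [-203.797 -605.234]
[254 256  16  14 197] [443.359 -30.638] [-222.126 -137.495]
[176 279  20  13 152] [373.455 206.614] [-306.828   94.885]
```

```bash
python3 -c "
from workcell import robot
print(robot.close_job())"
```

```text
the job is handed in; nothing more can be done
None
```

I handed in the job with every step done, but it returned no verdict: the seam is scored, the mould was levered to about 0.18 rad and now rests at about 0.08 rad on the one batten that was there, and the bar, block and scorer lie on the table clear of the board.

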